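# Fit a new microscope lamp with cross-lock tweezers

## Task

Using the self-closing tweezers, and never touching the lamp with the fingers, fit the new, clear lamp into the socket of the microscope's open lamp house: squeeze the tweezers open, set their tips on the lamp's base either side of the glass, release to grip, feel the two pins into their holes and press the lamp gently but fully home. Then squeeze the tweezers to let go of it and stand them tips down in their blue stand again. Leave the blackened old lamp and all else on the bench where they are.

Things in the scene. Friction and masses are not known exactly. Their poses are not given: they have to be found in the camera images.
- tweezers_grip (a point): Steel cross-lock tweezers with brown fibre grips, 100 mm long, 48 g, standing tips down. Point midway between the grips, 58 mm over the tips, 42 mm below the back end. z up the tool; grips lie at +y and -y, each 14 mm wide (x) and 26 mm tall. They measure 26 mm over their outsides at rest. Squeezing them together along y opens the jaws; tool is the same turned by half a turn.
- tweezers_tip (a point): Point midway between the lower ends of the tweezers' two V-shaped jaws (9 mm tall, 11 mm wide in x), which part along y. Width over the grips: 25 to 26 mm jaws shut, or, with the lamp's glass between them, gripping it (24.5 to 25 keeps both tool and lamp held); 23.5 jaws just free of the glass; 20 to 20.5 jaws 3 mm clear of it each side; 18 stop. Squeezing takes 12 N, rising to 25 N at 20 mm.
- stand_well (a point): Middle of the floor of the tweezers' stand: a fixed blue block 60 x 80 x 34 mm with one well 18 mm (x) by 34 mm (y), 26 mm deep; this point is 8 mm over the bench. The tweezers stand loose in it, jaws parting along its y. Their jaws measure 11 mm by 25 mm (x, y) in the well at rest, 28 mm at 24.8 mm over the grips.
- lamp_top (a point): The new lamp: clear glass capsule 12 mm across and 23 mm tall, on a white ceramic base 16 (x) x 28 (y) x 8 mm, two round-ended steel pins 3 mm thick, 11 mm long, 12 mm apart along y below it. Weighs 13 to 22 g. Point: centre of the base's top face (foot of the glass), where the tips are to stand, at +y and -y of the glass. Either way round fits.
- lamp: The same new lamp; origin at the centre of the base's underside, 8 mm below lamp_top; z up, pins along y. Sprung contacts, from 5 mm down in the holes, resist the pins with 3 to 6 N; home, the base lies flat on the socket's face and the force rises sharply. Fragile: it must not bear on the microscope with 22 N, sideways push of the contacts (6 N) included.
- tweezers: The same tweezers; origin at tweezers_tip, z up along the tool.
- old_lamp_top (a point): Same point of the old lamp: same shape, but its glass is black. Stays in its place.
- lamp_block: Fixed wooden block 56 (x) x 136 (y) x 20 mm, origin under its centre. Its two slots, 36 mm to +y and -y, hold the new and the old lamp (either way), pins down, loose, bases resting on its top and long along its y.
- microscope: Fixed microscope 0.38 m tall, its lamp house uncovered. Origin: on the bench, below the middle of the socket's adjusting range; x to the microscope (limb from 100 mm on, lens wall 70 mm high at 48, reflector as high at -45). White socket 22 (x) x 36 (y) mm, face 34 mm up: two 4.6 mm holes 14 mm deep, 12 mm apart along y. Its centring carrier may stand up to 5 mm off along x and along y, not turned.
- dish: Glass dish, 90 mm across, 16 mm tall, origin under its centre; a bystander.
- dropper_mid (a point): Small amber dropper bottle, 28 mm across, 62 mm tall; point at its centre; a bystander.
- slide_box_mid (a point): Green slide box 90 x 175 x 32 mm; point at its centre; a bystander.
- pen: Black pen, 140 mm long, 10 mm thick, lying along its x, origin under its middle; a bystander.
Not all that is in view belongs to the job. There is more than one size of the lamp_block; the job needs the larger.

How it is judged (in metres and radians):
On the way, in this order (a step that is already met when the one before it is completed fails the run):
1. the new lamp is out of its block, gripped by the tweezers (z of lamp_top in the frame of lamp_block above 0.045 m and contact force between tweezers and lamp above 0.3 N), for 0.2 s.
2. the lamp is fully home in the socket (z of lamp_top in the frame of microscope below 0.043 m and horizontal distance between lamp_top and microscope below 0.009 m and angle between lamp_top's own z axis and vertical below 0.06 rad), for 0.2 s.
At the end, for the whole second after the job is handed in: The new lamp is upright and fully down in the socket (within 1 mm of its seat, 0.06 rad of upright), let go of; the tweezers stand tips down in the blue stand's well (tips within 6 mm of its middle and 4 mm of its floor, within 0.2 rad of upright), all at rest (all of step 2 and horizontal distance between tweezers_tip and stand_well below 0.006 m and z of tweezers_tip in the frame of stand_well below 0.004 m and angle between tweezers_grip's own z axis and vertical below 0.2 rad and linear speed of each of tweezers, lamp below 0.02 m/s); the robot touches nothing.
It fails at once if the gripper or arm touches the new lamp (contact force between any of the fingers, the arm and lamp above 0.2 N).
It fails at once if the lamp is pressed on the microscope with more than 22 N (contact force between lamp and microscope above 22 N).
It fails at once if the old lamp or another thing on the bench is shifted (distance of any of old_lamp_top, dish, dropper_mid, slide_box_mid, pen from where it was at the start of the episode above 0.015 m).
It also fails if it takes over 67 s, if anything falls off the work surface, if the arm or the gripper's body presses on something with over 40 N, if the wrist force passes 120 N, or if a joint passes its speed limit or range.

## Robot

A 6-joint arm with a two-finger parallel gripper is mounted at the origin on the work surface. World frame = base frame: x ahead of the robot, y to its left, z up, the work surface at z = 0. Lengths are in m, angles in degrees, forces in N, time in s.
With the tool pointing down it reaches from about 0.4 to 0.825 m from the base axis. Payload 7 kg.
Tool frame: the origin (TCP) lies between the finger pads; the fingertips stand 19 mm ahead of it and the grasp point (between the pads) is the TCP (r.tip_extent is the distance from the TCP to the fingertips, in m); z points along the fingers, y is the direction in which the jaws open and shut (so a half turn about z gives the same grasp; the last joint's range is limited). The gripper opens to 88 mm and grips with 3 to 60 N. Pads are 19 mm wide; open, the fingers measure 130 mm over their backs; the gripper's body (78 mm by 193 mm) begins 47 mm behind the grasp point.
Start: joints at [85.778, 20.546, 0.682, 0, -70.136, -16.507], TCP at [0.239, 0.631, 0.246] pointing down, gripper open.
Joint ranges: [-176.03, 176.03], [-82.01, 121.73], [-58.28, 71.71], [-173.87, 95.51], [-174.79, -0.11], [-173.66, 173.66]. Speed limits (degrees/s): [136.94, 136.94, 172.46, 180, 180, 180].

## Interface

Orientations are given as [roll, pitch, yaw] about the fixed x, y, z axes, in that order (R = Rz(yaw) Ry(pitch) Rx(roll)).
In Python, from plant import r, capture, workorder, spotter gives the robot as it stands.
- The arm moves only by the tool step_arm, never from a script. Its argument "motion" is a list of rows, each a list of 5 numbers: the finger opening in m, from 0 to 0.0876, then the shift along the tool's x, y, z in m, then the turn about the tool's z in rad. In form: [[grip, dx, dy, dz, roll], ...]. A call has 1 to 5 rows; each row is the pose to reach, as a shift and turn from the pose commanded when the call began, along the tool's axes at that moment; what a row does not reach only later rows make up. A row lasts 1/8 s, in which the tool goes at most 62.5 mm and 10.7 degrees, less where a joint would pass 70% of its speed; a pose out of reach is approached as far as the arm can. A call with a gripper value outside its range is refused whole. The fingers move at their own pace and stop on an object; "newtons" is the grip in N (left out, the last holds). Time passes only in rows, so rows that repeat a pose let the fingers close. It gives the time, the measured TCP pose, the force and the opening at its end, in the units of the state.
- r.get_state(): the state, without advancing time (a new reading comes with each control period).
- capture(name): name is "side" or "top" or "wrist"; returns a dict with "image" (384x512x3 uint8, red, green, blue), "z_map" (384x512 float32, m along the optical axis (not along the pixel's ray), 0 where there is no reading), "fx", "fy", "cx", "cy" (pixels), "D" ([k1, k2, p1, p2, k3] as OpenCV has them; the pictures are not rectified), "pose" (4x4, takes a point from camera to world coordinates). Camera axes: x right, y down, z forward; pixel columns grow to the right and rows downward; lengths in m; the calibration is good to about 2 mm. A picture is of the moment at which its call begins.
- workorder.close_job(): hands the job in, once; it reports no verdict.
Trained networks look in the newest picture that a camera, given by its name, has taken for a name from the list of things; names that differ only in an ending like _2 or _b are one class to them, and where a whole thing is asked for, a point or a joint stands for the part that bears it (a point fixed in the world has none). Each returns a list of dicts, best first, with "p" (0 to 1); they miss things now and then, are a little off and sometimes report something else, mostly with a low value. They report only what shows in the picture. A call takes as long as a camera call. They do not tell look-alikes from the thing itself.
- spotter.regions_of(camera, label): "mask" (384x512 bool, what is visible of it).
- spotter.tip_of(camera, label): "location" ([x, y, z] in m, in world coordinates, good to about 4 mm: a listed point, or the origin of a listed thing).
The state is a dict: "time_s": time; "joints": joint angles; "qd": joint speeds; "joint_torque": joint torques, N m; "tcp_pos": TCP position; "eef_rot": TCP orientation; "contact_force": force on the tool from outside, world axes, zero at the start; "moment": the same for the moment, N m; "gripper_width": finger opening in m.
Only numpy, scipy, OpenCV 4.12 (cv2) and the standard library are available. Lean on these libraries where they do the work, as an engineer would, in place of code of your own. Each camera call takes 0.05 s, during which the arm holds its last target.

## Working session

There is one attempt and no reset: what is moved stays moved. The work goes in short steps, Python scripts to look and compute and a tool call to move; the robot and the scene stay as the last step left them, time stands still between calls to the robot, and variables do not carry over. Pictures are saved under pics/ and viewed, and the job is handed in when it is done.

Besides the shell and the picture viewer there is one more tool, called after ">>>" as name([rows], argument=value, ...), one row to a line, values as JSON. step_arm: Moves the arm, as the interface text tells. Its arguments: {"type":"object","properties":{"motion":{"type":"array","items":{"type":"array","items":{"type":"number"}}},"newtons":{"type":"number"}},"required":["motion"]}

```bash
ls; mkdir -p pics; cat > h.py <<'E'
import numpy as np,cv2
from plant import r,capture,workorder,spotter
def save(c,n): cv2.imwrite('pics/'+n+'.png',cv2.cvtColor(c['image'],cv2.COLOR_RGB2BGR))
def cloud(c):
    H,W=c['z_map'].shape
    u,v=np.meshgrid(np.arange(W),np.arange(H))
    K=np.array([[c['fx'],0,c['cx']],[0,c['fy'],c['cy']],[0,0,1.]])
    p=cv2.undistortPoints(np.stack([u,v],-1).reshape(-1,1,2).astype(np.float64),K,np.array(c['D'],float)).reshape(H,W,2)
    z=c['z_map'].astype(float)
    P=np.dstack([p[...,0]*z,p[...,1]*z,z])
    T=np.array(c['pose']); return P@T[:3,:3].T+T[:3,3]
E
python3 - <<'E'
from h import *
for n in ['top','side','wrist']:
    c=capture(n); save(c,n+'0'); np.savez('pics/'+n+'0.npz',**c)
    print(n,np.round(c['pose'],3).tolist(),c['fx'])
    for l in ['tweezers_grip','tweezers_tip','stand_well','lamp_top','old_lamp_top','lamp_block','microscope','dish','dropper_mid','slide_box_mid','pen']:
        print(l,[(np.round(d['location'],3).tolist(),round(d['p'],2)) for d in spotter.tip_of(n,l)])
print(r.get_state())
E
```

```text
pics
top [[-0.016, -0.995, 0.102, 0.471], [-0.999, 0.012, -0.039, 0.133], [0.037, -0.102, -0.994, 0.911], [0.0, 0.0, 0.0, 1.0]] 381.7563132085568
tweezers_grip [([0.474, 0.312, 0.065], 0.67), ([0.68, 0.345, 0.014], 0.31)]
tweezers_tip [([0.473, 0.318, 0.011], 0.42), ([0.719, -0.055, 0.028], 0.16)]
stand_well [([0.476, 0.314, 0.01], 0.68)]
lamp_top [([0.639, 0.067, 0.03], 0.63)]
old_lamp_top [([0.603, 0.006, 0.028], 0.47)]
lamp_block [([0.624, 0.035, 0.0], 0.79), ([0.691, -0.152, 0.002], 0.66)]
microscope [([0.538, -0.184, 0.002], 0.72), ([0.477, 0.313, 0.01], 0.34)]
dish [([0.419, 0.113, -0.001], 0.93), ([0.64, 0.067, 0.021], 0.55)]
dropper_mid [([0.537, -0.185, 0.002], 0.69), ([0.717, -0.053, 0.032], 0.44), ([0.474, 0.316, 0.012], 0.21)]
slide_box_mid [([0.679, 0.338, 0.015], 0.76)]
pen [([0.532, 0.465, 0.002], 0.69), ([0.638, 0.068, 0.031], 0.61)]
side [[0.998, -0.05, 0.037, 0.528], [-0.06, -0.652, 0.756, -0.481], [-0.014, -0.757, -0.653, 0.591], [0.0, 0.0, 0.0, 1.0]] 359.87758313204324
tweezers_grip [([0.476, 0.315, 0.069], 0.56)]
tweezers_tip [([0.473, 0.312, 0.007], 0.58)]
stand
[... 724 characters left out ...]
per_mid []
slide_box_mid []
pen []
{'time_s': 1.8, 'joints': array([ 8.57770240e+01,  2.05473338e+01,  6.82209052e-01,  3.76703116e-03,
       -7.01351959e+01, -1.65079059e+01]), 'qd': array([ 0.08507891, -0.02552836, -0.06272869,  0.04085266, -0.014141  ,
        0.08602442]), 'joint_torque': array([-7.94298762e-05, -5.82370842e+01,  2.93283659e+01,  7.00247973e+00,
        1.23869180e-02, -2.80937684e-05]), 'tcp_pos': array([0.2389575 , 0.63128357, 0.24556401]), 'eef_rot': array([-1.79999301e+02, -3.48797340e-03, -2.07296019e+01]), 'contact_force': array([ 0.58981802, -0.10849928,  0.42923721]), 'moment': array([-0.0092594 , -0.04859481, -0.05546266]), 'gripper_width': 0.08761522829189652}
```

View pictures.

View pics/top0.png

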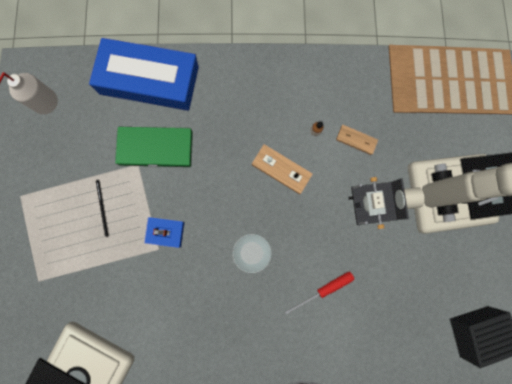

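View pics/side0.png

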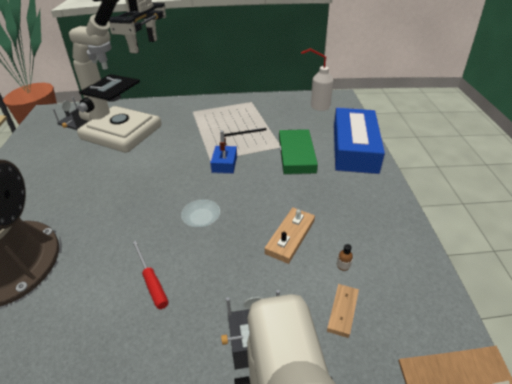

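View pics/wrist0.png

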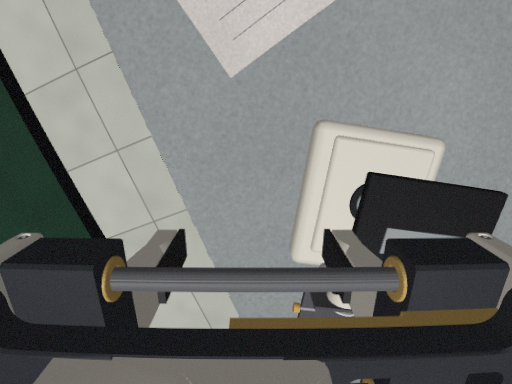

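```bash
python3 - <<'E'
import cv2,numpy as np
t=cv2.imread('pics/top0.png');s=cv2.imread('pics/side0.png');w=cv2.imread('pics/wrist0.png')
a=cv2.resize(t[150:250,330:512],(728,400),interpolation=cv2.INTER_CUBIC)
b=cv2.resize(s[0:160,30:180],(562,600),interpolation=cv2.INTER_CUBIC)
c=cv2.resize(t[310:384,10:150],(756,400),interpolation=cv2.INTER_CUBIC)
d=cv2.resize(s[270:384,210:400],(760,456),interpolation=cv2.INTER_CUBIC)
for n,i in zip('abcd',(a,b,c,d)): cv2.imwrite(f'pics/z0{n}.png',i)
E
```

```text
(no output)
```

View pics/z0a.png

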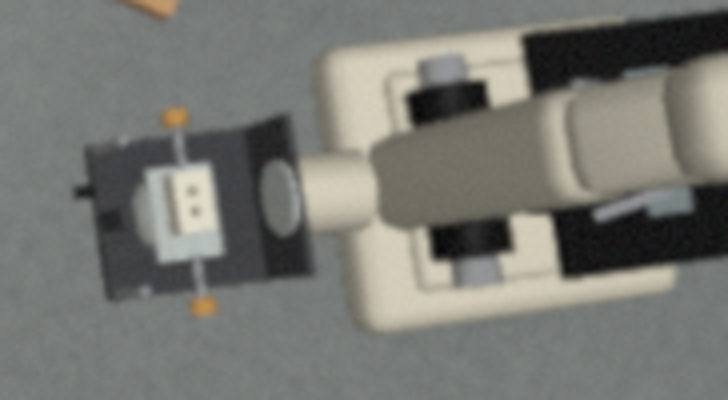

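View pics/z0b.png

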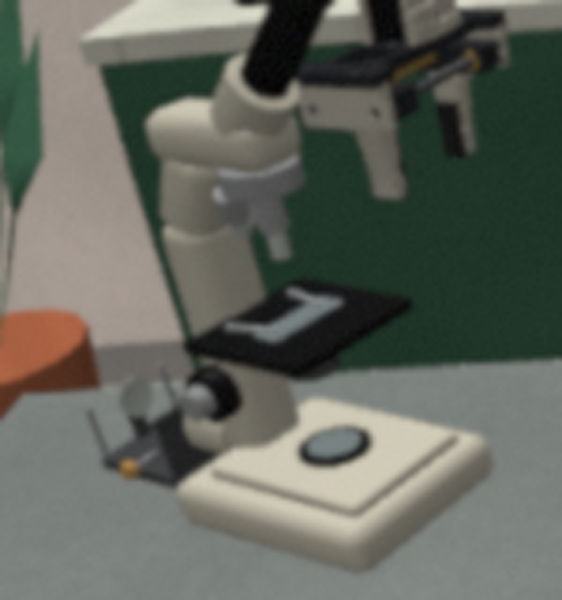

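View pics/z0c.png

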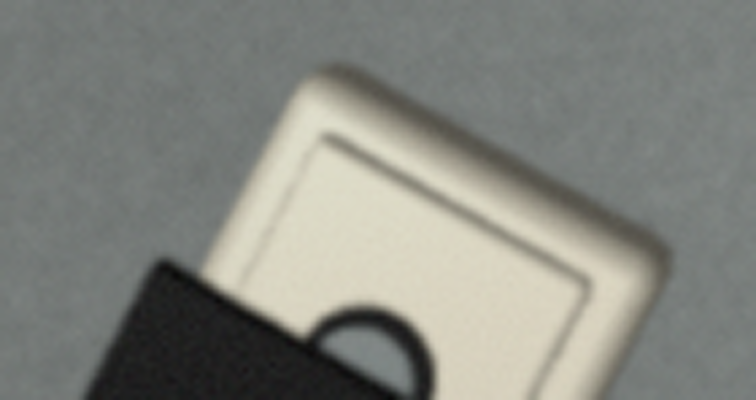

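View pics/z0d.png

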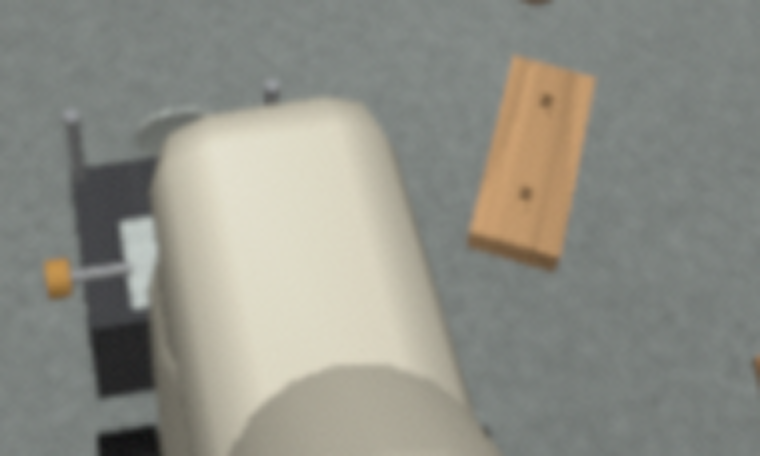

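```bash
python3 - <<'E'
from h import *
c=capture('side'); P=cloud(c)
for d in spotter.regions_of('side','microscope'):
    m=d['mask']; v,u=np.nonzero(m); print(d['p'],m.sum(),u.min(),u.max(),v.min(),v.max(), np.median(P[m],0))
print(P[112,64],P[107,67],P[118,75],P[123,65], P[120,120])
w=dict(np.load('pics/wrist0.npz')); Q=cloud(w)
for p in [(298,340),(305,300),(300,318),(245,300),(130,380)]: print(p,Q[p])
i=w['image'][220:384,230:512]
cv2.imwrite('pics/w1.png',cv2.cvtColor(cv2.resize(i,None,fx=2.8,fy=2.8,interpolation=cv2.INTER_CUBIC),cv2.COLOR_RGB2BGR))
E
```

```text
0.97 7313 221 334 290 383 [ 0.54544782 -0.34528083  0.32273554]
[-1.06717187e-01  6.71325935e-01  2.44255384e-04] [-0.05928609  0.61567919  0.04657448] [-0.0040917   0.53668167  0.045414  ] [-0.04709327  0.54402418  0.02587832] [0.160744   0.47938162 0.05961885]
(298, 340) [0.21563013 0.59491227 0.26915399]
(305, 300) [0.31694984 0.60305232 0.384056  ]
(300, 318) [0.03420096 0.61063269 0.05384105]
(245, 300) [0.1204784  0.60825118 0.03830534]
(130, 380) [0.23529239 0.46406836 0.03362886]
```

View pics/w1.png

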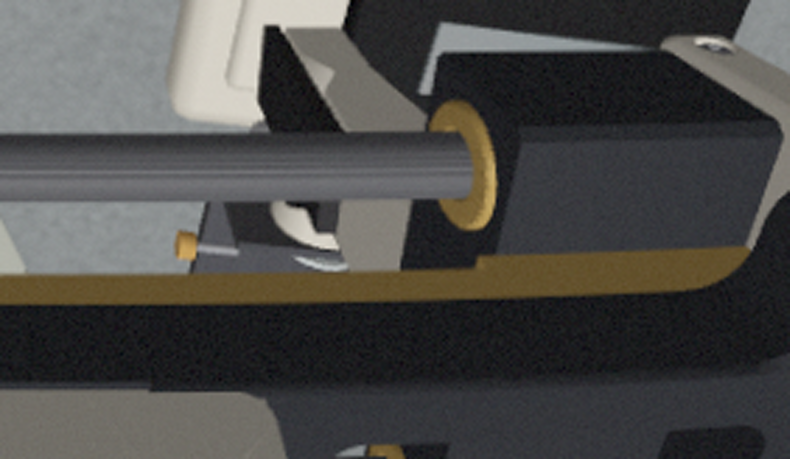

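>>> step_arm([
  [0.0876, 0.03, 0.02, 0, 0.05],
  [0.0876, 0.08, 0.05, 0, 0.2],
  [0.0876, 0.13, 0.08, 0, 0.38],
  [0.0876, 0.18, 0.115, 0, 0.56],
  [0.0876, 0.23, 0.15, 0, 0.74],
])

```text
time_s: 2.52
tcp_pos: [0.4018, 0.408, 0.2458]
eef_rot: [-180.0, 0.0, -63.4]
contact_force: [0.9, 0.9, -0.5]
gripper_width: 0.0878
```

```bash
cat >> h.py <<'E'
def mv(x,y,z,yaw,s=None):
    s=s or r.get_state(); p=s['tcp_pos']; y0=np.radians(s['eef_rot'][2])
    d=np.array([x,y,z])-p
    dx=d[0]*np.cos(y0)+d[1]*np.sin(y0); dy=d[0]*np.sin(y0)-d[1]*np.cos(y0)
    a=-(np.radians(yaw)-y0); 
    print('t',round(s['time_s'],2),'move dx %.4f dy %.4f dz %.4f roll %.4f (or mod 2pi)'%(dx,dy,-d[2],a),'pos',np.round(p,4),'rot',np.round(s['eef_rot'],2),'j6',round(s['joints'][5],1))
E
python3 - <<'E'
from h import *
mv(0.474,0.314,0.25,-180)
# orientations from top depth
c=capture('top');P=cloud(c);save(c,'top1')
def rect(x0,x1,y0,y1,z0,z1,name):
    m=(P[...,0]>x0)&(P[...,0]<x1)&(P[...,1]>y0)&(P[...,1]<y1)&(P[...,2]>z0)&(P[...,2]<z1)
    q=P[m]; b=cv2.minAreaRect((q[:,:2]*1000).astype(np.float32)); print(name,m.sum(),b,np.median(q[:,2]))
rect(.58,.67,-.05,.12,.012,.026,'block')
rect(.42,.53,.25,.37,.025,.042,'stand')
rect(.5,.58,-.23,-.14,.028,.042,'socket')
E
```

```text
t 2.52 move dx 0.1163 dy -0.0226 dz -0.0042 roll 2.0342 (or mod 2pi) pos [0.4018 0.408  0.2458] rot [-1.7997e+02  1.0000e-02 -6.3450e+01] j6 -38.5
block 1107 ((621.989013671875, 35.71476745605469), (136.5284423828125, 56.53382110595703), 58.12795639038086) 0.020576856738664717
stand 827 ((475.7218017578125, 312.98516845703125), (81.80244445800781, 60.52482604980469), 82.373291015625) 0.03436070177371553
socket 147 ((543.634033203125, -188.92091369628906), (38.75552749633789, 98.24987030029297), 18.720388412475586) 0.03436195485544491
```

>>> step_arm([
  [0.0876, 0.03, -0.006, 0, 0.18],
  [0.0876, 0.06, -0.012, 0, 0.36],
  [0.0876, 0.09, -0.018, 0, 0.54],
  [0.0876, 0.117, -0.023, 0, 0.72],
  [0.0876, 0.117, -0.023, 0, 0.9],
])

```text
time_s: 3.2
tcp_pos: [0.4752, 0.3142, 0.2457]
eef_rot: [-180.0, 0.0, -115.1]
contact_force: [0.1, 0.3, 0.2]
gripper_width: 0.0875
```

>>> step_arm([
  [0.0876, 0, 0, 0, 0.18],
  [0.0876, 0, 0, 0, 0.36],
  [0.0876, 0, 0, 0, 0.54],
  [0.0876, 0, 0, 0, 0.72],
  [0.0876, 0, 0, 0, 0.9],
])

```text
time_s: 3.82
tcp_pos: [0.4743, 0.3156, 0.2457]
eef_rot: [180.0, 0.0, -166.6]
contact_force: [0.4, -0.3, 0.8]
gripper_width: 0.0876
```

>>> step_arm([
  [0.0876, 0, 0, 0, 0.18],
  [0.0876, 0, 0, 0, 0.36],
  [0.0876, 0, 0, 0, 0.37],
])

```text
time_s: 4.2
tcp_pos: [0.4743, 0.3157, 0.2457]
eef_rot: [180.0, 0.0, 172.6]
contact_force: [-0.6, -0.0, -0.4]
gripper_width: 0.0879
```

```bash
python3 - <<'E'
from h import *
mv(0.474,0.314,0.25,172.4)
c=capture('wrist'); save(c,'w2'); np.savez('pics/w2.npz',**c)
for l in ['tweezers_grip','tweezers_tip','stand_well']:
    print(l,[(np.round(d['location'],4).tolist(),round(d['p'],2)) for d in spotter.tip_of('wrist',l)])
E
```

```text
t 4.2 move dx 0.0001 dy -0.0017 dz -0.0043 roll 0.0033 (or mod 2pi) pos [0.4743 0.3157 0.2457] rot [179.99   0.   172.59] j6 -150.7
tweezers_grip [([0.4786, 0.3146, 0.0644], 0.56)]
tweezers_tip [([0.4787, 0.3106, 0.0106], 0.59), ([0.4774, 0.3164, 0.0648], 0.41)]
stand_well [([0.4697, 0.3142, 0.01], 0.66)]
```

View pics/w2.png

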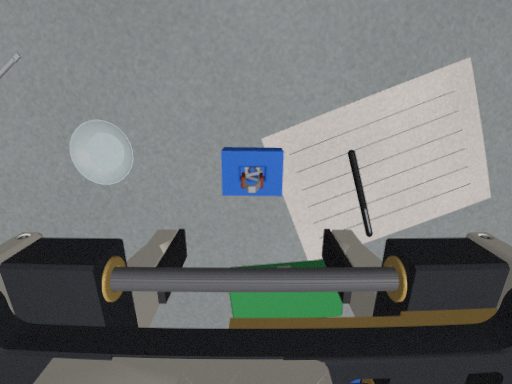

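```bash
python3 - <<'E'
from h import *
c=dict(np.load('pics/top0.npz'));P=cloud(c)
# screw knobs (orange) & socket white
im=c['image'].astype(int)
reg=np.zeros(im.shape[:2],bool); reg[150:240,340:415]=1
org=reg&(im[...,0]>150)&(im[...,0]-im[...,2]>80)
n,l,st,ce=cv2.connectedComponentsWithStats(org.astype(np.uint8))
for k in range(1,n):
    if st[k,4]>3: print('knob',ce[k],np.median(P[l==k],0))
wh=reg&(im.min(-1)>185); wh[:,392:]=0
v,u=np.nonzero(wh);print(len(v),u.min(),u.max(),v.min(),v.max(),np.median(P[wh],0))
b=cv2.minAreaRect((P[wh][:,:2]*1000).astype(np.float32));print(b)
ang=np.radians(-82.5); ex=np.array([np.cos(ang),np.sin(ang)]);ey=np.array([-ex[1],ex[0]])
o=np.array([.538,-.185])
q=P[...,:2]-o; X=q@ex;Y=q@ey
for x in np.arange(-.08,.25,.02):
    m=(abs(Y)<.11)&(X>x)&(X<x+.02)&(P[...,2]>0.01)&(c['z_map']>0)
    if m.sum(): 
        i=P[...,2][m].argmax(); print('%.2f zmax %.3f at y %.3f'%(x,P[...,2][m].max(),Y[m][i]))
E
```

```text
knob [369.375 150.375] [ 0.66635088 -0.17994336  0.01508401]
knob [373.30769231 179.        ] [ 0.59387828 -0.18191784  0.02409732]
knob [380.5 226. ] [ 0.48145098 -0.19447886  0.02440297]
107 374 383 192 208 [ 0.54248567 -0.18976306  0.03438156]
((543.4425659179688, -192.3697052001953), (39.06475067138672, 26.585338592529297), 8.559612274169922)
-0.06 zmax 0.064 at y 0.043
-0.04 zmax 0.071 at y -0.001
-0.02 zmax 0.038 at y 0.008
0.00 zmax 0.039 at y 0.015
0.02 zmax 0.018 at y 0.010
0.04 zmax 0.076 at y -0.001
0.06 zmax 0.072 at y -0.001
0.08 zmax 0.072 at y 0.002
0.10 zmax 0.275 at y 0.002
0.12 zmax 0.325 at y -0.003
0.14 zmax 0.314 at y 0.023
0.16 zmax 0.171 at y 0.030
0.18 zmax 0.171 at y -0.032
0.20 zmax 0.171 at y -0.039
0.22 zmax 0.169 at y -0.050
0.24 zmax 0.168 at y 0.038
```

```bash
python3 - <<'E'
from h import *
def an(P,valid):
    q=P[...,:2]-np.array([.4757,.313]); 
    near=(abs(q)<.05).all(-1)&valid
    for z0,z1 in [(.03,.04),(.05,.085),(.085,.12)]:
        m=near&(P[...,2]>z0)&(P[...,2]<z1)
        if m.sum()<5: continue
        b=cv2.minAreaRect((P[m][:,:2]*1000).astype(np.float32)); print(z0,m.sum(),np.round(P[m].mean(0),4),b)
for f in ['top0','w2','side0']:
    c=dict(np.load(f'pics/{f}.npz'));P=cloud(c);print(f);an(P,c['z_map']>0)
c=dict(np.load('pics/w2.npz'))
i=c['image'][130:210,200:305];cv2.imwrite('pics/z2.png',cv2.cvtColor(cv2.resize(i,None,fx=7,fy=7,interpolation=cv2.INTER_CUBIC),cv2.COLOR_RGB2BGR))
E
```

```text
top0
0.03 818 [0.4758 0.3119 0.0346] ((475.7274169921875, 313.0086975097656), (81.73155975341797, 60.400177001953125), 82.17974090576172)
0.05 44 [0.4758 0.3098 0.0723] ((475.8417663574219, 313.27093505859375), (26.947938919067383, 11.311119079589844), 83.69325256347656)
0.085 33 [0.4755 0.3102 0.0998] ((475.9520263671875, 312.9557800292969), (17.311859130859375, 7.399361610412598), 76.51094818115234)
w2
0.03 2174 [0.473  0.3141 0.0335] ((475.27899169921875, 313.2060546875), (80.14787292480469, 59.87218475341797), 82.37202453613281)
0.05 165 [0.4735 0.3133 0.0714] ((475.2918395996094, 313.305419921875), (25.853071212768555, 13.96779727935791), 82.49932098388672)
0.085 132 [0.4745 0.3135 0.0996] ((475.41961669921875, 313.3138122558594), (15.768970489501953, 8.303159713745117), 81.74022674560547)
side0
0.03 344 [0.4735 0.3075 0.0329] ((472.93218994140625, 311.8044738769531), (81.14076232910156, 60.97847366333008), 81.50761413574219)
0.05 77 [0.4734 0.3061 0.0697] ((472.71173095703125, 310.65142822265625), (28.072906494140625, 13.783306121826172), 82.2515640258789)
0.085 32 [0.4729 0.3097 0.0973] ((473.2375793457031, 310.6838684082031), (14.083130836486816, 7.332544326782227), 85.49104309082031)
```

View pics/z2.png

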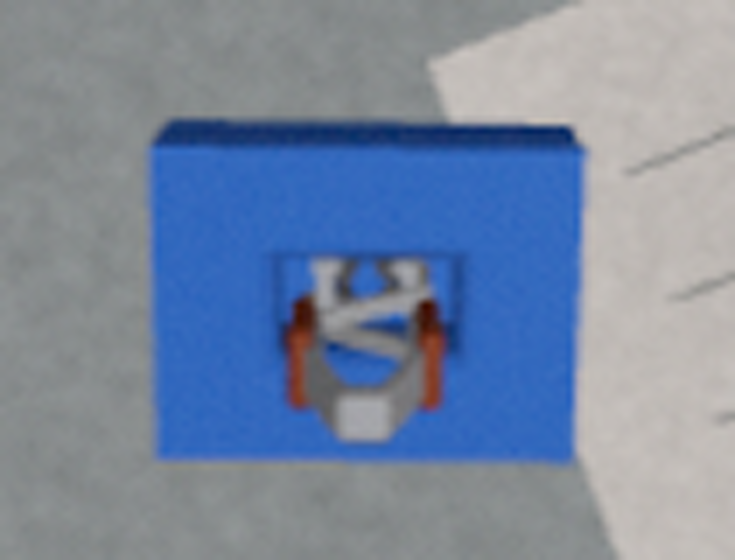

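```bash
python3 - <<'E'
from h import *
mv(0.4753,0.3133,0.066,172.4)
E
```

```text
t 4.4 move dx -0.0012 dy -0.0022 dz 0.1796 roll 0.0054 (or mod 2pi) pos [0.4744 0.3156 0.2456] rot [180.     0.   172.71] j6 -150.6
```

>>> step_arm([
  [0.06, -0.001, -0.002, 0.03, 0.004],
  [0.055, -0.001, -0.002, 0.07, 0.004],
  [0.05, -0.001, -0.002, 0.11, 0.004],
  [0.05, -0.001, -0.002, 0.15, 0.004],
  [0.05, -0.001, -0.002, 0.172, 0.004],
], newtons=45)

```text
time_s: 5.03
tcp_pos: [0.4744, 0.3127, 0.0715]
eef_rot: [-179.9, -0.1, 172.4]
contact_force: [-0.0, -0.4, 0.5]
gripper_width: 0.0506
```

>>> step_arm([
  [0.05, 0, 0, 0.007, 0],
  [0.05, 0, 0, 0.007, 0],
  [0.05, 0, 0, 0.007, 0],
])

```text
time_s: 5.4
tcp_pos: [0.4756, 0.3141, 0.0677]
eef_rot: [179.9, 0.1, 172.3]
contact_force: [0.5, 0.5, 0.9]
gripper_width: 0.0501
```

```bash
python3 - <<'E'
from h import *
mv(0.4753,0.3133,0.066,172.4)
c=capture('wrist'); save(c,'w3'); np.savez('pics/w3.npz',**c)
E
```

```text
t 5.4 move dx 0.0002 dy -0.0009 dz 0.0017 roll -0.0010 (or mod 2pi) pos [0.4756 0.3141 0.0677] rot [1.7991e+02 7.0000e-02 1.7235e+02] j6 -150.8
```

View pics/w3.png

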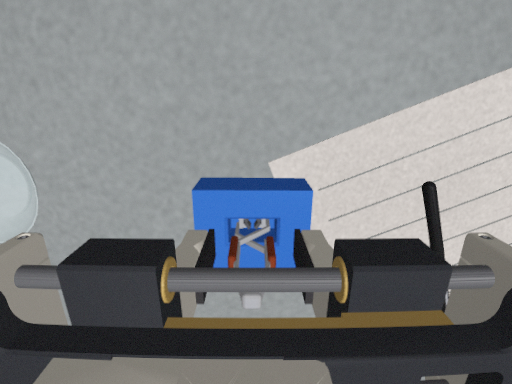

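>>> step_arm([
  [0.035, 0, -0.001, 0.0015, 0],
  [0.028, 0, -0.001, 0.0015, 0],
  [0.0255, 0, -0.001, 0.0015, 0],
  [0.0248, 0, -0.001, 0.0015, 0],
  [0.0248, 0, -0.001, 0.0015, 0],
], newtons=45)

```text
time_s: 6.08
tcp_pos: [0.4749, 0.3125, 0.065]
eef_rot: [-180.0, -0.0, 172.3]
contact_force: [0.6, -0.5, -0.7]
gripper_width: 0.025
```

>>> step_arm([
  [0.0248, 0, 0, 0, 0],
  [0.0248, 0, 0, 0, 0],
])

```text
time_s: 6.32
tcp_pos: [0.4749, 0.3125, 0.065]
eef_rot: [-180.0, -0.0, 172.3]
contact_force: [-0.0, 0.2, -1.1]
gripper_width: 0.0252
```

```bash
python3 - <<'E'
from h import *
for i in range(3): capture('wrist'); s=r.get_state(); print(s['gripper_width'],s['tcp_pos'],s['contact_force'])
E
```

```text
0.024813816198486827 [0.4749363  0.31248528 0.06502628] [ 0.6933933  -0.41088247  0.0313628 ]
0.025521817735838982 [0.47491621 0.31246733 0.06501264] [ 0.37398772  0.10180634 -0.89060593]
0.02515188826442035 [0.4749128  0.31249391 0.06503709] [ 0.52748186 -0.24749635 -0.50396105]
```

>>> step_arm([
  [0.0245, 0, 0, 0, 0],
  [0.0245, 0, 0, -0.01, 0],
  [0.0245, 0, 0, -0.03, 0],
  [0.0245, 0, 0, -0.07, 0],
  [0.0245, 0, 0, -0.11, 0],
])

```text
time_s: 7.1
tcp_pos: [0.4749, 0.3123, 0.1768]
eef_rot: [-180.0, 0.0, 172.3]
contact_force: [0.7, 0.7, -0.4]
gripper_width: 0.0253
```

```bash
python3 - <<'E'
from h import *
w=[]
for i in range(4): c=capture('wrist'); s=r.get_state(); w.append(s['gripper_width'])
print(w,np.mean(w),s['contact_force'],s['tcp_pos'])
save(c,'w4'); np.savez('pics/w4.npz',**c)
for l in ['tweezers_grip','tweezers_tip']:
    for n in ['wrist','side']:
        if n=='side': capture('side')
        print(l,n,[(np.round(d['location'],4).tolist(),round(d['p'],2)) for d in spotter.tip_of(n,l)])
mv(0.64,0.066,.17,154.1)
E
```

```text
[0.024621584753393693, 0.024816935557219442, 0.024872566935322197, 0.02469358228137555] 0.02475116738182772 [ 0.38981753 -0.40878026 -0.74541407] [0.47516235 0.31281734 0.17645073]
tweezers_grip wrist [([0.476, 0.3114, 0.1803], 0.85)]
tweezers_grip side [([0.6404, 0.0685, 0.0272], 0.67)]
tweezers_tip wrist [([0.479, 0.3122, 0.1216], 0.8), ([0.6425, 0.0681, 0.0207], 0.52)]
tweezers_tip side [([0.4735, 0.3149, 0.1137], 0.44)]
t 7.6 move dx -0.1968 dy -0.2218 dz 0.0042 roll 0.3178 (or mod 2pi) pos [0.4747 0.3122 0.1742] rot [-1.7992e+02 -5.0000e-02  1.7231e+02] j6 -150.8
```

View pics/w4.png

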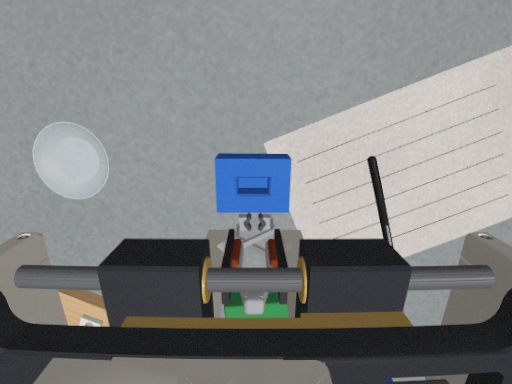

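>>> step_arm([
  [0.0245, -0.03, -0.035, 0, 0.07],
  [0.0245, -0.07, -0.08, 0, 0.15],
  [0.0245, -0.115, -0.13, 0, 0.22],
  [0.0245, -0.155, -0.175, 0, 0.29],
  [0.0245, -0.19, -0.213, 0, 0.335],
])

```text
time_s: 8.22
tcp_pos: [0.6356, 0.0739, 0.1744]
eef_rot: [-180.0, -0.0, 153.0]
contact_force: [-0.2, 0.4, 0.4]
gripper_width: 0.025
```

>>> step_arm([
  [0.0245, 0, 0, 0, 0],
  [0.0245, 0, 0, 0, 0],
])

```text
time_s: 8.48
tcp_pos: [0.6344, 0.0756, 0.1741]
eef_rot: [-179.9, -0.1, 153.1]
contact_force: [-0.0, 0.5, -0.6]
gripper_width: 0.0245
```

```bash
python3 - <<'E'
from h import *
c=capture('wrist'); s=r.get_state()
save(c,'w5'); np.savez('pics/w5.npz',**c)
mv(0.641,0.0662,.14,153.1)
for l in ['lamp_top','tweezers_tip']:
    print(l,[(np.round(d['location'],4).tolist(),round(d['p'],2)) for d in spotter.tip_of('wrist',l)])
P=cloud(c);v=c['z_map']>0
m=v&(abs(P[...,2]-.02)<.004)&(np.hypot(P[...,0]-.622,P[...,1]-.0357)<.08)
print(m.sum(),cv2.minAreaRect((P[m][:,:2]*1000).astype(np.float32)))
q=P[...,:2]-np.array([.641,.0662]); near=v&(np.hypot(q[...,0],q[...,1])<.022)
for z0,z1 in [(.0245,.031),(.033,.06)]:
    m=near&(P[...,2]>z0)&(P[...,2]<z1); 
    if m.sum()>4: print(z0,m.sum(),np.median(P[m],0),cv2.minAreaRect((P[m][:,:2]*1000).astype(np.float32)))
E
```

```text
t 8.53 move dx -0.0106 dy -0.0060 dz 0.0345 roll 0.0007 (or mod 2pi) pos [0.6342 0.0763 0.1745] rot [-1.7996e+02 -5.0000e-02  1.5314e+02] j6 -141.2
lamp_top [([0.6382, 0.0734, 0.0277], 0.92)]
tweezers_tip []
5001 ((621.6124267578125, 37.41731262207031), (136.1070556640625, 57.086063385009766), 57.50159454345703)
0.0245 258 [0.63855343 0.07029293 0.02747113] ((640.4207153320312, 67.81541442871094), (27.720661163330078, 16.179481506347656), 57.72929382324219)
0.033 132 [0.63842815 0.06911396 0.04786325] ((639.7778930664062, 68.31983947753906), (10.478154182434082, 9.910774230957031), 68.48770141601562)
```

View pics/w5.png

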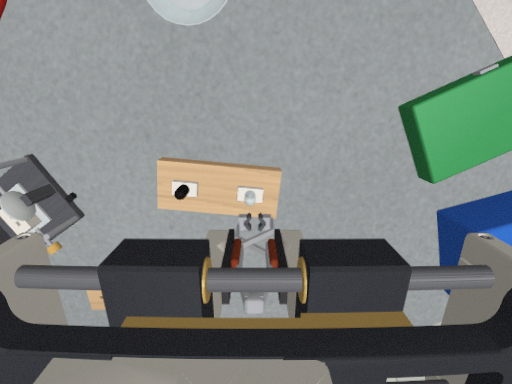

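```bash
python3 - <<'E'
from h import *
c=dict(np.load('pics/w5.npz'));P=cloud(c)
T=np.array([.6342,.0763,.1745]);yaw=np.radians(153.1)
ex=np.array([np.cos(yaw),np.sin(yaw)]);ey=np.array([np.sin(yaw),-np.cos(yaw)])
sub=c['image'][200:320,205:305]
cv2.imwrite('pics/z5.png',cv2.cvtColor(cv2.resize(sub,None,fx=6,fy=5,interpolation=cv2.INTER_CUBIC),cv2.COLOR_RGB2BGR))
q=P[...,:2]-T[:2];X=q@ex*1000;Y=q@ey*1000;Z=(P[...,2]-T[2])*1000
for row in range(212,240,2):
    print(row,' '.join('%d:(%.0f,%.0f,%.0f)'%(u,X[row,u],Y[row,u],Z[row,u]) for u in range(232,280,4) if Z[row,u]>-80))
E
```

```text
212 236:(82,1,138)
214 240:(4,-10,-57) 244:(5,-7,-56) 248:(6,-4,-54) 260:(6,5,-54) 264:(5,8,-56) 268:(4,11,-57)
216 240:(5,-10,-53) 244:(4,-7,-53) 248:(5,-4,-51) 260:(5,5,-50) 264:(5,8,-53) 268:(5,11,-52)
218 240:(5,-10,-49) 244:(4,-7,-50) 248:(5,-4,-49) 260:(5,5,-48) 264:(4,8,-49) 268:(5,11,-48) 272:(4,14,-49)
220 240:(3,-10,-48) 244:(3,-7,-49) 248:(3,-4,-49) 260:(3,5,-49) 264:(3,8,-50) 268:(3,11,-49) 272:(4,14,-46)
222 240:(1,-10,-49) 244:(1,-7,-50) 248:(-2,-4,-56) 260:(1,5,-49) 264:(1,8,-50) 268:(2,11,-48) 272:(5,13,-41)
224 236:(-2,-13,-52) 240:(-0,-10,-49) 244:(-1,-7,-50) 248:(-2,-4,-53) 260:(-2,5,-53) 264:(-1,8,-51) 268:(-0,11,-48) 272:(4,13,-39)
226 236:(-1,-13,-47) 240:(-1,-10,-48) 244:(-2,-7,-49) 248:(-2,-4,-50) 260:(-2,5,-48) 264:(-2,8,-48) 268:(-2,11,-49) 272:(4,13,-35)
228 236:(-1,-12,-44) 240:(-3,-10,-48) 244:(-4,-7,-50) 248:(-4,-4,-49) 260:(-3,5,-49) 264:(-4,8,-50) 268:(-3,11,-49) 272:(4,13,-32)
230 232:(9,-13,-18) 236:(-1,-12,-40) 240:(-5,-10,-48) 248:(-4,-4,-47) 260:(-5,5,-49) 268:(4,10,-29) 272:(3,13,-31) 276:(9,14,-18)
232 232:(9,-13,-15) 236:(-1,-12,-37) 264:(4,7,-26) 268:(3,10,-29) 272:(2,13,-30) 276:(9,14,-16)
234 232:(9,-13,-13) 236:(82,1,138) 260:(4,4,-22) 264:(4,7,-23) 268:(2,10,-27) 276:(9,14,-13)
236 232:(9,-12,-11) 236:(-2,-12,-32) 256:(4,2,-20) 260:(4,4,-21) 264:(2,7,-25) 276:(9,14,-10)
238 232:(9,-12,-7) 236:(-2,-12,-30) 240:(-1,-9,-28) 252:(4,-1,-18) 256:(3,2,-19) 260:(2,5,-22) 276:(9,14,-7)
```

View pics/z5.png

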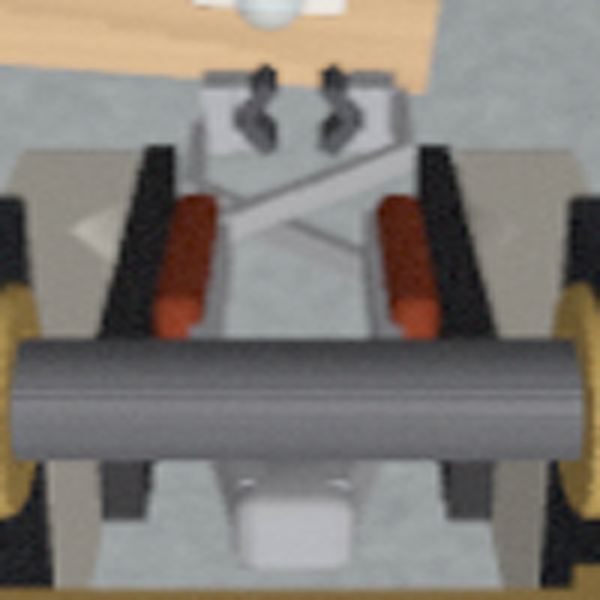

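>>> step_arm([
  [0.0235, -0.003, -0.002, 0.005, 0],
  [0.022, -0.007, -0.004, 0.015, 0],
  [0.0205, -0.0092, -0.0051, 0.028, 0],
  [0.0202, -0.0092, -0.0051, 0.028, 0],
  [0.0202, -0.0092, -0.0051, 0.028, 0],
])

```text
time_s: 9.25
tcp_pos: [0.6407, 0.0672, 0.1469]
eef_rot: [-180.0, -0.0, 153.1]
contact_force: [-0.6, -0.8, 0.0]
gripper_width: 0.0203
```

>>> step_arm([
  [0.0202, 0, 0, 0, 0],
  [0.0202, 0, 0, 0, 0],
])

```text
time_s: 9.5
tcp_pos: [0.6408, 0.0674, 0.1475]
eef_rot: [180.0, 0.0, 153.1]
contact_force: [-1.0, 0.4, -0.9]
gripper_width: 0.0208
```

```bash
cat > look.py <<'E'
from h import *
import sys
n=sys.argv[1]
c=capture('wrist'); s=r.get_state()
save(c,n); np.savez(f'pics/{n}.npz',**c)
print('w',s['gripper_width'],'F',s['contact_force'])
sub=c['image'][120:320,150:360]
cv2.imwrite(f'pics/{n}z.png',cv2.cvtColor(cv2.resize(sub,None,fx=3,fy=3,interpolation=cv2.INTER_CUBIC),cv2.COLOR_RGB2BGR))
E
python3 - <<'E'
import sys; sys.argv=['','w6']
exec(open('look.py').read())
mv(.64,.0675,.0855,153.1)
P=cloud(c);v=c['z_map']>0
q=P[...,:2]-np.array([.641,.0672]); near=v&(np.hypot(q[...,0],q[...,1])<.022)
for z0,z1 in [(.0245,.031),(.033,.06)]:
    m=near&(P[...,2]>z0)&(P[...,2]<z1); 
    if m.sum()>4: print(z0,m.sum(),np.median(P[m],0),cv2.minAreaRect((P[m][:,:2]*1000).astype(np.float32)))
T=s['tcp_pos'];yaw=np.radians(153.1)
ex=np.array([np.cos(yaw),np.sin(yaw)]);ey=np.array([np.sin(yaw),-np.cos(yaw)])
q=P[...,:2]-T[:2];X=q@ex*1000;Y=q@ey*1000;Z=(P[...,2]-T[2])*1000
m=v&(Z>-60)&(Z<-45)&(abs(X)<12)&(abs(Y)<25); print('jaw',X[m].min(),X[m].max(),Y[m].min(),Y[m].max(),Z[m].min())
print(Y[m&(Y<0)].max(),Y[m&(Y>0)].min())
E
```

```text
w 0.020289586460996704 F [ 0.26273498  0.68358734 -0.27814531]
t 9.55 move dx 0.0007 dy -0.0002 dz 0.0619 roll 0.0003 (or mod 2pi) pos [0.6408 0.0674 0.1474] rot [1.7998e+02 2.0000e-02 1.5312e+02] j6 -140.2
0.0245 312 [0.63870687 0.07064213 0.02733736] ((640.3861083984375, 67.89068603515625), (27.930065155029297, 16.20115852355957), 57.32017135620117)
0.033 166 [0.63827792 0.06867131 0.04768884] ((639.894775390625, 68.17816925048828), (10.627324104309082, 11.079388618469238), 15.421066284179688)
jaw -6.0353615966090395 5.991453921259622 -18.042338390646602 20.279481417249958 -56.23072826261791
-7.536181938960746 9.974814652028252
```

View pics/w6z.png

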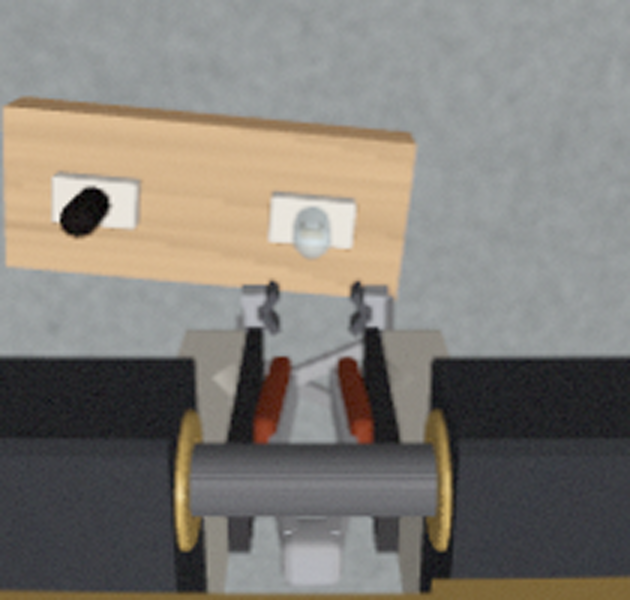

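>>> step_arm([
  [0.0202, 0.001, -0.0007, 0.01, 0],
  [0.0202, 0.001, -0.0007, 0.025, 0],
  [0.0202, 0.001, -0.0007, 0.037, 0],
  [0.0202, 0.001, -0.0007, 0.046, 0],
  [0.0202, 0.001, -0.0007, 0.048, 0],
])

```text
time_s: 10.18
tcp_pos: [0.639, 0.0669, 0.098]
eef_rot: [-179.9, -0.1, 153.1]
contact_force: [-0.7, 0.3, -0.9]
gripper_width: 0.0206
```

```bash
python3 - <<'E'
import sys; sys.argv=['','w7']
exec(open('look.py').read())
mv(.6398,.0671,.0855,153.1)
E
```

```text
w 0.02053834827492339 F [-0.95183208 -0.0348991  -1.02518671]
t 10.22 move dx -0.0005 dy 0.0003 dz 0.0128 roll 0.0003 (or mod 2pi) pos [0.6392 0.067  0.0983] rot [-1.7996e+02 -4.0000e-02  1.5312e+02] j6 -140.2
```

View pics/w7z.png

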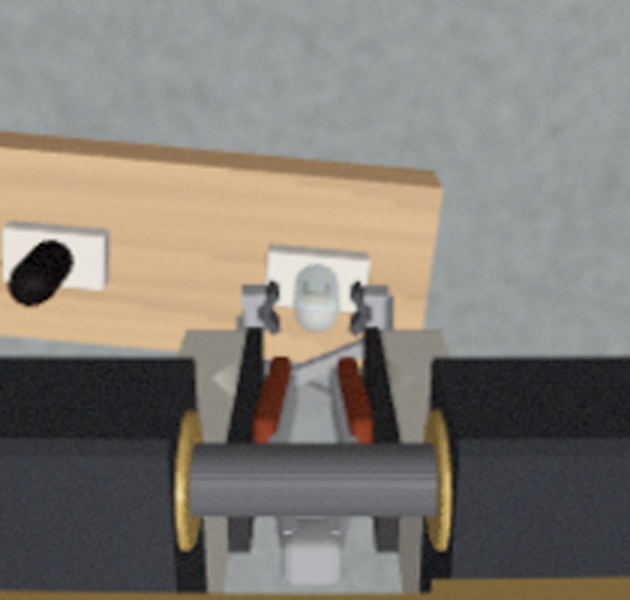

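>>> step_arm([
  [0.0202, 0, 0, 0.005, 0],
  [0.0202, 0, 0, 0.009, 0],
  [0.0202, 0, 0, 0.0115, 0],
  [0.0202, 0, 0, 0.012, 0],
  [0.0202, 0, 0, 0.012, 0],
])

```text
time_s: 10.85
tcp_pos: [0.6395, 0.0671, 0.0872]
eef_rot: [180.0, 0.0, 153.1]
contact_force: [0.4, 0.0, -0.0]
gripper_width: 0.0207
```

```bash
python3 - <<'E'
import sys; sys.argv=['','w8']
exec(open('look.py').read())
mv(.6398,.0671,.0855,153.1)
E
```

```text
w 0.020302694158362368 F [ 0.01119541 -0.18969641 -0.23689029]
t 10.9 move dx -0.0003 dy 0.0001 dz 0.0017 roll 0.0003 (or mod 2pi) pos [0.6395 0.0671 0.0872] rot [1.7999e+02 1.0000e-02 1.5312e+02] j6 -140.2
```

View pics/w8z.png

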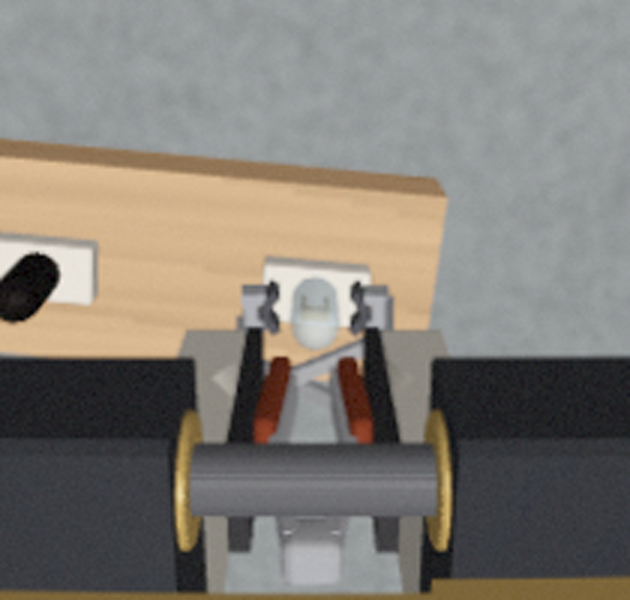

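>>> step_arm([
  [0.0202, 0, 0, 0.0008, 0],
  [0.0202, 0, 0, 0.0014, 0],
  [0.0202, 0, 0, 0.0016, 0],
  [0.0202, 0, 0, 0.0016, 0],
])

```text
time_s: 11.4
tcp_pos: [0.6394, 0.0671, 0.0855]
eef_rot: [-180.0, 0.0, 153.1]
contact_force: [-0.5, -0.1, -0.0]
gripper_width: 0.0206
```

>>> step_arm([
  [0.0202, 0, 0, 0.0003, 0],
  [0.0202, 0, 0, 0.0005, 0],
  [0.0202, 0, 0, 0.0005, 0],
])

```text
time_s: 11.78
tcp_pos: [0.6394, 0.0671, 0.0849]
eef_rot: [-180.0, -0.0, 153.1]
contact_force: [0.7, -0.2, -0.6]
gripper_width: 0.0206
```

>>> step_arm([
  [0.0202, 0, 0, 0.0003, 0],
  [0.0202, 0, 0, 0.0006, 0],
  [0.0202, 0, 0, 0.0006, 0],
])

```text
time_s: 12.15
tcp_pos: [0.6394, 0.0671, 0.0843]
eef_rot: [-180.0, -0.0, 153.1]
contact_force: [-0.3, 0.7, -0.2]
gripper_width: 0.0202
```

>>> step_arm([
  [0.0202, 0, 0, 0.0003, 0],
  [0.0202, 0, 0, 0.0006, 0],
  [0.0202, 0, 0, 0.0006, 0],
])

```text
time_s: 12.52
tcp_pos: [0.6394, 0.0671, 0.0837]
eef_rot: [-180.0, -0.0, 153.1]
contact_force: [0.3, 0.9, 0.0]
gripper_width: 0.0202
```

>>> step_arm([
  [0.0202, 0, 0, 0.0003, 0],
  [0.0202, 0, 0, 0.0006, 0],
  [0.0202, 0, 0, 0.0006, 0],
])

```text
time_s: 12.9
tcp_pos: [0.6397, 0.0672, 0.0835]
eef_rot: [180.0, 0.0, 153.1]
contact_force: [-0.6, 0.3, 2.5]
gripper_width: 0.0208
```

>>> step_arm([
  [0.0202, 0, 0, 0.0003, 0],
  [0.0202, 0, 0, 0.0006, 0],
  [0.0202, 0, 0, 0.0006, 0],
])

```text
time_s: 13.28
tcp_pos: [0.6401, 0.0672, 0.0834]
eef_rot: [180.0, 0.1, 153.1]
contact_force: [-0.2, 0.1, 6.7]
gripper_width: 0.0202
```

>>> step_arm([
  [0.0202, 0, 0, -0.0006, 0],
  [0.0215, 0, 0, -0.0006, 0],
  [0.023, 0, 0, -0.0006, 0],
  [0.024, 0, 0, -0.0006, 0],
  [0.0246, 0, 0, -0.0006, 0],
])

```text
time_s: 13.9
tcp_pos: [0.6402, 0.0672, 0.084]
eef_rot: [179.9, 0.1, 153.1]
contact_force: [-0.4, -0.1, 9.2]
gripper_width: 0.0244
```

>>> step_arm([
  [0.0246, 0, 0, 0, 0],
  [0.0246, 0, 0, 0, 0],
  [0.0246, 0, 0, 0, 0],
])

```text
time_s: 14.28
tcp_pos: [0.6402, 0.0673, 0.0841]
eef_rot: [179.9, 0.1, 153.1]
contact_force: [0.3, 0.3, 7.6]
gripper_width: 0.0248
```

```bash
python3 - <<'E'
import sys; sys.argv=['','w9']
exec(open('look.py').read())
mv(.6398,.0671,.0855,153.1)
w=[]
for i in range(4): capture('wrist'); w.append(r.get_state()['gripper_width'])
print(np.mean(w),w)
E
```

```text
w 0.024959309277535976 F [-0.67078794  0.35914311  8.52759446]
t 14.32 move dx 0.0003 dy -0.0003 dz -0.0014 roll 0.0007 (or mod 2pi) pos [0.6402 0.0672 0.0841] rot [1.7994e+02 9.0000e-02 1.5314e+02] j6 -140.2
0.024587517091923472 [0.024820659257146542, 0.024699673214651115, 0.024220689437289306, 0.02460904645860693]
```

View pics/w9z.png

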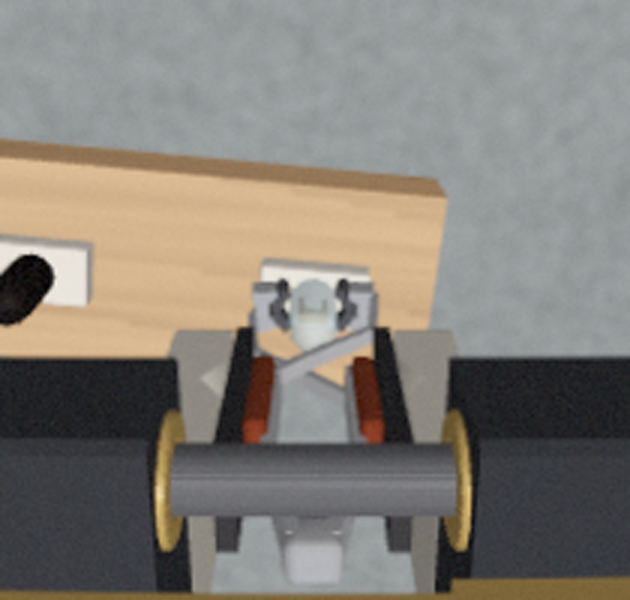

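>>> step_arm([
  [0.0246, 0, 0, -0.001, 0],
  [0.0246, 0, 0, -0.003, 0],
  [0.0246, 0, 0, -0.008, 0],
  [0.0246, 0, 0, -0.018, 0],
  [0.0246, 0, 0, -0.03, 0],
])

```text
time_s: 15.15
tcp_pos: [0.6393, 0.067, 0.1138]
eef_rot: [-180.0, -0.0, 153.1]
contact_force: [0.3, -0.1, -0.4]
gripper_width: 0.0246
```

>>> step_arm([
  [0.0246, 0, 0, -0.02, 0],
  [0.0246, 0, 0, -0.04, 0],
  [0.0246, 0, 0, -0.055, 0],
  [0.0246, 0, 0, -0.06, 0],
  [0.0246, 0, 0, -0.06, 0],
])

```text
time_s: 15.78
tcp_pos: [0.6393, 0.0671, 0.1733]
eef_rot: [180.0, 0.0, 153.1]
contact_force: [0.0, -0.1, -0.5]
gripper_width: 0.0249
```

```bash
python3 - <<'E'
import sys; sys.argv=['','w10']
exec(open('look.py').read())
mv(.538,-.12,.18,102.5)
w=[]
for i in range(4): capture('wrist'); w.append(r.get_state()['gripper_width'])
print(np.mean(w))
E
```

```text
w 0.024760711144895683 F [ 4.91690341e-01 -2.74232696e-04 -5.81471754e-01]
t 15.82 move dx 0.0055 dy -0.2126 dz -0.0073 roll 0.8832 (or mod 2pi) pos [0.6391 0.0671 0.1727] rot [-1.7998e+02 -4.0000e-02  1.5311e+02] j6 -140.2
0.02479887506430479
```

View pics/w10z.png

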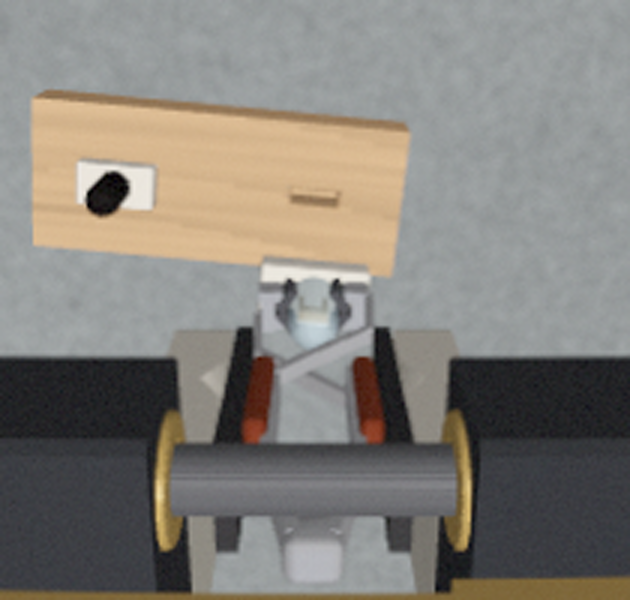

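>>> step_arm([
  [0.0246, 0.001, -0.03, -0.003, 0.16],
  [0.0246, 0.002, -0.08, -0.007, 0.34],
  [0.0246, 0.003, -0.13, -0.01, 0.52],
  [0.0246, 0.005, -0.18, -0.015, 0.7],
  [0.0246, 0.0055, -0.213, -0.02, 0.88],
])

```text
time_s: 16.65
tcp_pos: [0.5373, -0.1261, 0.193]
eef_rot: [180.0, -0.5, 102.8]
contact_force: [2.5, 0.5, -0.8]
gripper_width: 0.0248
```

>>> step_arm([
  [0.0246, 0, 0, 0, 0],
  [0.0246, 0, 0, 0, 0],
])

```text
time_s: 16.9
tcp_pos: [0.5388, -0.1248, 0.1929]
eef_rot: [180.0, -0.5, 103.0]
contact_force: [0.5, -0.2, 0.2]
gripper_width: 0.0249
```

```bash
python3 - <<'E'
import sys; sys.argv=['','w11']
exec(open('look.py').read())
mv(.54,-.17,.18,102.5)
print([(np.round(d['location'],4).tolist(),round(d['p'],2)) for d in spotter.tip_of('wrist','microscope')])
E
```

```text
w 0.025290039755733646 F [-0.10099039 -1.21593738 -0.57739949]
t 16.95 move dx -0.0447 dy -0.0093 dz 0.0128 roll 0.0101 (or mod 2pi) pos [ 0.539  -0.1244  0.1928] rot [179.96  -0.46 103.08] j6 -173.6
[([0.5329, -0.1883, -0.0001], 0.94)]
```

View pics/w11.png

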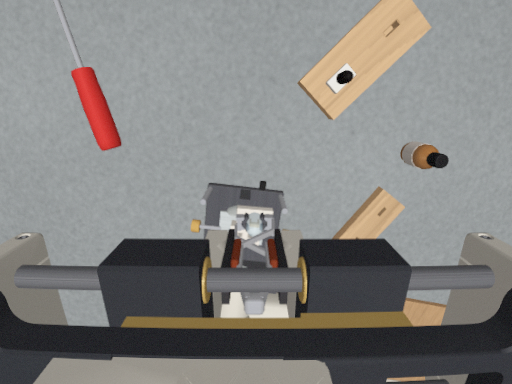

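View pics/w11z.png

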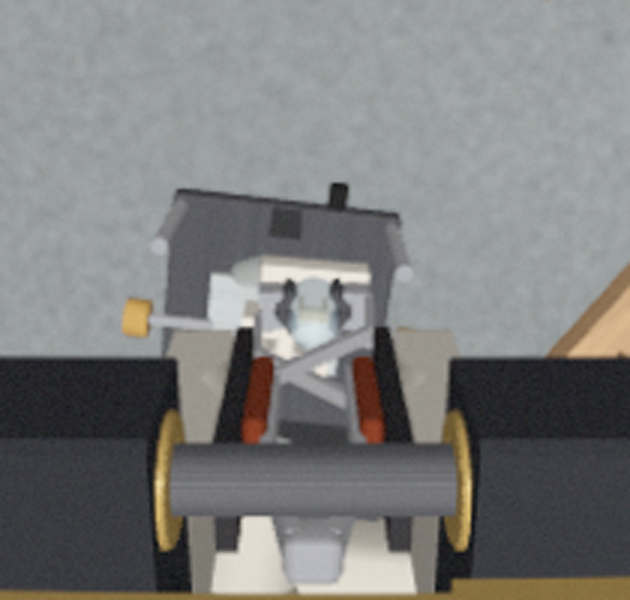

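>>> step_arm([
  [0.0246, -0.02, 0.012, 0, -0.02],
  [0.0246, -0.045, 0.025, 0, -0.04],
  [0.0246, -0.066, 0.037, 0, -0.05],
  [0.0246, -0.066, 0.037, 0, -0.05],
])

```text
time_s: 17.5
tcp_pos: [0.5907, -0.1807, 0.1915]
eef_rot: [180.0, -0.5, 105.9]
contact_force: [-0.7, -0.5, -0.4]
gripper_width: 0.0245
```

```bash
python3 - <<'E'
import sys; sys.argv=['','w12']
exec(open('look.py').read())
mv(.54,-.18,.18,102.5)
E
```

```text
w 0.02468657488084013 F [-0.57477796  0.32164591 -0.08812184]
t 17.55 move dx 0.0139 dy -0.0480 dz 0.0116 roll 0.0599 (or mod 2pi) pos [ 0.59   -0.1802  0.1916] rot [-179.99   -0.49  105.93] j6 -164.7
```

View pics/w12.png

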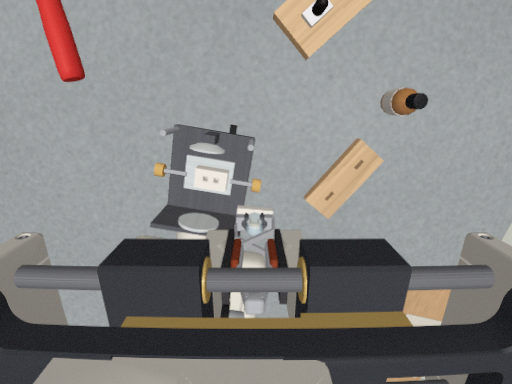

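```bash
cat > m.py <<'E'
from h import *
def px2z(c,uv,z):
    K=np.array([[c['fx'],0,c['cx']],[0,c['fy'],c['cy']],[0,0,1.]])
    p=cv2.undistortPoints(np.array(uv,float).reshape(-1,1,2),K,np.array(c['D'],float)).reshape(-1,2)
    T=np.array(c['pose']);d=np.c_[p,np.ones(len(p))]@T[:3,:3].T
    return T[:3,3]+d*((z-T[2,3])/d[:,2])[:,None]
def holes(c,box):
    v0,v1,u0,u1=box
    g=cv2.cvtColor(np.array(c['image'][v0:v1,u0:u1]),cv2.COLOR_RGB2GRAY)
    G=cv2.resize(g,None,fx=10,fy=10,interpolation=cv2.INTER_CUBIC)
    return G
E
python3 - <<'E'
from m import *
c=dict(np.load('pics/w12.npz'));P=cloud(c);v=c['z_map']>0
G=holes(c,(150,205,175,250)); cv2.imwrite('pics/s12.png',G)
g=cv2.cvtColor(c['image'],cv2.COLOR_RGB2GRAY)
print(g[170:190,196:226])
q=P[...,:2]-np.array([.54,-.188]); near=v&(np.hypot(q[...,0],q[...,1])<.03)
wh=near&(P[...,2]>.029)&(P[...,2]<.039)
print(wh.sum(),np.median(P[wh],0),cv2.minAreaRect((P[wh][:,:2]*1000).astype(np.float32)))
E
```

```text
[[233 234 233 233 233 233 232 233 233 234 229 222 219 207 202 196 189 184
  180 173 173 168 164 166 167 165 166 163 166 164]
 [234 234 233 234 233 233 234 233 234 234 233 233 233 234 233 234 229 224
  218 207 202 194 187 184 182 172 172 171 165 165]
 [233 233 234 234 232 234 234 233 234 234 233 233 234 233 233 234 233 234
  233 234 233 234 229 223 219 207 202 196 187 185]
 [234 233 235 233 233 233 234 233 234 234 233 233 233 234 233 233 233 233
  234 233 234 234 233 234 234 234 233 234 229 222]
 [233 233 233 233 234 233 233 232 234 233 233 234 233 233 233 233 234 233
  233 235 233 233 233 234 233 233 234 235 234 233]
 [233 234 233 234 233 234 232 229 231 231 231 233 234 233 234 233 233 234
  234 233 234 233 234 234 233 233 234 233 233 234]
 [234 234 233 233 234 234 222 205 207 216 223 228 231 235 233 233 234 232
  233 233 234 233 233 233 234 234 233 233 233 233]
 [232 234 233 233 233 232 221 182 160 192 205 207 222 234 232 233 233 230
  228 227 229 231 233 233 234 234 233 234 233 234]
 [233 234 234 233 233 230 214 170 156 178 196 212 223 233 233 233 231 217
  198 203 220 221 225 232 
[... 846 characters left out ...]
33
  232 234 233 234 234 234 234 233 233 233 233 224]
 [232 231 233 233 234 233 235 234 234 233 233 234 233 234 232 233 234 232
  233 234 233 234 233 232 233 233 234 233 234 220]
 [225 227 230 229 230 233 233 233 234 234 234 233 234 233 233 233 233 234
  233 234 234 234 233 233 233 232 233 234 234 208]
 [214 214 215 219 220 222 226 227 230 229 231 232 232 233 234 232 232 233
  233 233 233 233 233 233 232 234 233 234 234 210]
 [201 200 205 209 212 214 214 215 215 218 219 224 226 228 229 230 230 232
  232 232 233 234 234 234 233 232 233 234 233 214]]
610 [ 0.54253257 -0.18663905  0.03340438] ((542.3782958984375, -187.11318969726562), (35.077903747558594, 22.944299697875977), 6.291628360748291)
```

View pics/s12.png

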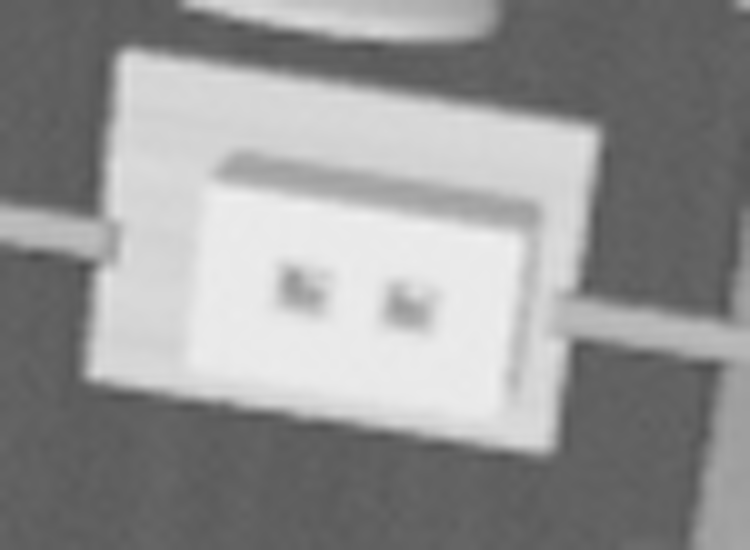

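```bash
cat >> m.py <<'E'
def cen(c,boxes,z=.0335):
    g=cv2.cvtColor(np.array(c['image']),cv2.COLOR_RGB2GRAY).astype(float); o=[]
    for v0,v1,u0,u1 in boxes:
        s=g[v0:v1,u0:u1]; w=np.clip(225-s,0,25); V,U=np.mgrid[v0:v1,u0:u1]; o.append([(w*U).sum()/w.sum(),(w*V).sum()/w.sum()])
    p=px2z(c,o,z); d=p[1]-p[0]
    print('px',np.round(o,2).tolist(),'pts',np.round(p,4).tolist(),'mid',np.round(p.mean(0),4),'sep',np.hypot(*d[:2]),'ang',np.degrees(np.arctan2(d[1],d[0])))
E
python3 - <<'E'
from m import *
c=dict(np.load('pics/w12.npz'))
cen(c,[(174,184,200,211),(176,187,211,222)])
P=cloud(c);v=c['z_map']>0
T=np.array([.59,-.1802,.1916]);yaw=np.radians(105.93)
ex=np.array([np.cos(yaw),np.sin(yaw)]);ey=np.array([np.sin(yaw),-np.cos(yaw)])
q=P[...,:2]-T[:2];X=q@ex*1000;Y=q@ey*1000;Z=(P[...,2]-T[2])*1000
m=v&(Z>-63)&(Z<-55)&(X<20)&(X>-15)&(abs(Y)<22)
print('base',m.sum(),X[m].min(),X[m].max(),Y[m].min(),Y[m].max(),np.median(Z[m]))
m=v&(Z>-66)&(Z<-54.5)&(X<25)&(X>5.8)&(abs(Y)<22)
print(X[m].max(),Y[m].min(),Y[m].max(),np.median(Z[m]),m.sum(), cv2.minAreaRect(np.stack([X[m],Y[m]],1).astype(np.float32)))
g=cv2.cvtColor(c['image'],cv2.COLOR_RGB2GRAY)
for row in range(204,222): print(row,' '.join('%d,%.0f,%.0f,%.0f'%(g[row,u],X[row,u],Y[row,u],Z[row,u]) for u in (234,236,237,238,246,254,262,270,272,273,274)))
E
```

```text
px [[204.71, 178.55], [215.28, 180.34]] pts [[0.5363, -0.1872, 0.0335], [0.5481, -0.186, 0.0335]] mid [ 0.5422 -0.1866  0.0335] sep 0.011886826731619933 ang 5.868071067025324
base 266 -3.4953971395692287 10.288155051490593 -13.515085372992273 15.209397840629247 -57.812388138805446
10.288155051490593 -12.533561335409953 15.209397840629247 -57.91826005655132 267 ((7.961678981781006, 1.3441715240478516), (4.481983184814453, 27.742584228515625), 0.45376017689704895)
204 97,-29,-23,-179 96,-30,-21,-180 105,-30,-20,-180 106,-30,-18,-180 160,-34,-9,-192 159,-33,1,-191 160,-34,11,-192 161,-34,22,-191 159,-34,24,-193 161,-34,25,-192 162,-34,27,-192
205 98,-31,-23,-179 98,-31,-21,-180 122,-31,-20,-179 140,10,-11,-65 159,-35,-9,-191 159,-35,1,-191 160,-35,11,-191 161,-35,22,-192 160,-35,24,-192 160,-35,25,-192 160,-35,27,-193
206 95,-32,-23,-179 98,-33,-21,-181 138,9,-12,-64 161,10,-11,-62 163,9,-5,-65 160,-37,1,-192 158,-37,12,-193 157,82,1,139 160,-37,24,-193 162,-37,26,-192 162,-37,27,-192
207 100,-34,-23,-181 98,-33,-21,-179 148,10,-12,-60 176,10,-11,-60 164,9,-5,-61 164,9,1,-62 162,-38,11,
[... 1556 characters left out ...]
-5,-49 186,7,1,-47 84,6,7,-49 143,6,13,-50 142,-52,25,-192 144,-52,26,-192 152,-52,27,-192
218 61,-44,-23,-171 161,5,-12,-49 182,5,-11,-49 185,6,-10,-48 94,5,-5,-49 187,7,1,-46 95,6,7,-48 174,6,13,-48 148,5,15,-49 133,5,15,-49 146,-53,27,-191
219 62,-45,-23,-169 155,5,-12,-49 185,5,-11,-49 183,5,-10,-48 93,5,-5,-48 185,7,1,-43 93,4,7,-49 184,5,13,-48 131,5,14,-47 128,5,15,-48 146,-55,27,-193
220 64,-44,-23,-165 159,3,-12,-50 185,4,-11,-48 182,4,-10,-48 97,4,-5,-48 187,6,1,-43 98,4,7,-48 182,4,13,-49 131,5,14,-46 129,5,15,-46 144,-56,27,-193
221 61,-45,-22,-162 169,3,-12,-49 192,3,-11,-48 183,4,-10,-47 112,3,-5,-49 184,6,1,-41 104,3,7,-48 183,3,13,-49 127,5,14,-43 129,5,15,-43 140,-58,27,-193
```

```bash
python3 - <<'E'
from m import *
mv(.5411,-.1880,.16,101.8)
c=dict(np.load('pics/w11.npz'))
s=r.get_state(); print(s['joints'])
E
```

```text
t 17.55 move dx 0.0059 dy -0.0492 dz 0.0316 roll 0.0721 (or mod 2pi) pos [ 0.59   -0.1802  0.1916] rot [-179.99   -0.49  105.93] j6 -164.7
[   0.83912261   17.51680874  -10.85843205   -0.5341289   -61.75870574
 -164.65605524]
```

>>> step_arm([
  [0.0246, 0.002, -0.015, 0.005, 0.02],
  [0.0246, 0.004, -0.033, 0.015, 0.05],
  [0.0246, 0.006, -0.049, 0.03, 0.072],
  [0.0246, 0.006, -0.049, 0.032, 0.072],
  [0.0246, 0.006, -0.049, 0.032, 0.072],
])

```text
time_s: 18.18
tcp_pos: [0.541, -0.1878, 0.1611]
eef_rot: [179.9, -0.4, 101.8]
contact_force: [0.4, -0.0, -0.3]
gripper_width: 0.0246
```

```bash
python3 - <<'E'
import sys; sys.argv=['','w13']
exec(open('look.py').read())
mv(.5411,-.1880,.125,101.8)
c=capture('side');save(c,'side13')
E
```

```text
w 0.0246662052360107 F [ 0.01103172 -0.48604943 -0.42499526]
t 18.23 move dx -0.0001 dy -0.0003 dz 0.0363 roll 0.0008 (or mod 2pi) pos [ 0.5414 -0.1878  0.1613] rot [179.9   -0.44 101.84] j6 -168.0
```

View pics/w13z.png

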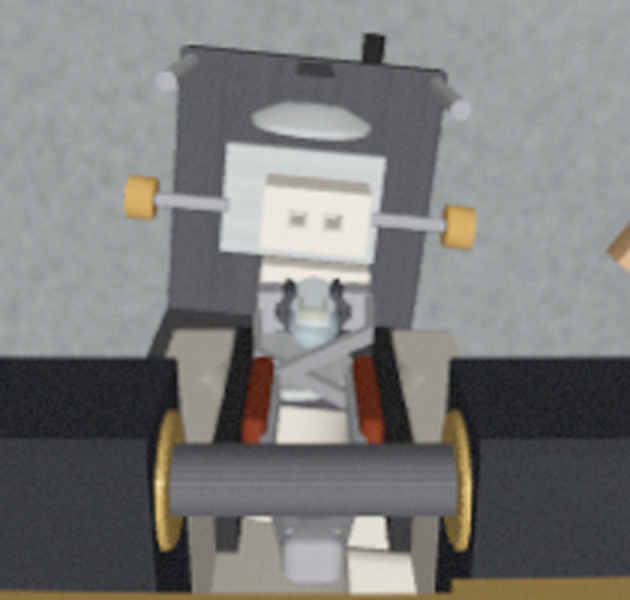

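View pics/side13.png

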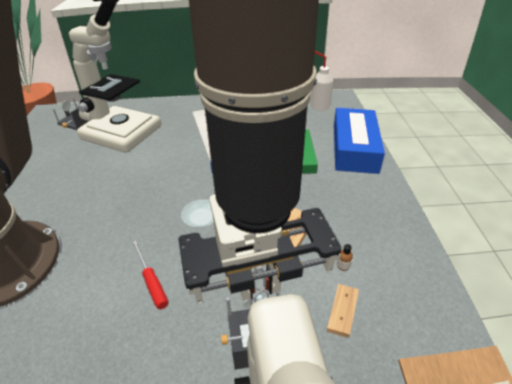

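```bash
cat > m2.py <<'E'
from m import *
def rel(n,T,yawd,boxes,zsock=.0337):
    c=dict(np.load(f'pics/{n}.npz'));P=cloud(c);v=c['z_map']>0
    cen(c,boxes,zsock)
    q=P[...,:2]-np.array([.5423,-.1868]); wh=v&(np.hypot(*np.moveaxis(q,-1,0))<.03)&(abs(P[...,2]-.034)<.005)
    print('sock',wh.sum(),np.median(P[wh][:,2]),cv2.minAreaRect((P[wh][:,:2]*1000).astype(np.float32)))
    yaw=np.radians(yawd)
    ex=np.array([np.cos(yaw),np.sin(yaw)]);ey=np.array([np.sin(yaw),-np.cos(yaw)])
    q=P[...,:2]-T[:2];X=q@ex*1000;Y=q@ey*1000;Z=(P[...,2]-T[2])*1000
    m=v&(Z>-60.5)&(Z<-54.5)&(X<25)&(X>5.8)&(abs(Y)<22)&(c['image'].min(-1)>195)
    pts=np.stack([X[m],Y[m]],1).astype(np.float32)
    print('base',m.sum(),np.median(Z[m]),cv2.minAreaRect(pts))
    # subpixel: base front edge line fit
    g=cv2.cvtColor(c['image'],cv2.COLOR_RGB2GRAY).astype(float)
    return c,P,X,Y,Z,g
E
python3 - <<'E'
from m2 import *
c,P,X,Y,Z,g=rel('w13',np.array([.5412,-.1878,.1612]),101.84,[(188,198,244,255.0.__int__()),(188,199,255,267)])
np.set_printoptions(linewidth=250)
print(g[203:218,232:278:1].astype(int))
E
```

```text
px [[248.74, 192.7], [260.52, 193.86]] pts [[0.5363, -0.1872, 0.0337], [0.5482, -0.186, 0.0337]] mid [ 0.5423 -0.1866  0.0337] sep 0.011999590141674687 ang 5.923551959190143
sock 741 0.0333310519033308 ((541.892578125, -187.2474822998047), (36.00828552246094, 22.66147232055664), 6.020358085632324)
base 131 -57.40908862220365 ((7.851468563079834, 0.9734916687011719), (3.836054801940918, 26.844749450683594), 3.1485581398010254)
[[201 205 205 207 210 213 213 215 216 217 218 218 222 224 225 225 228 228 227 229 228 228 229 230 230 230 231 231 232 232 232 231 231 232 232 232 232 233 232 223 213 210 177 112  94  93]
 [148 162 169 172 184 194 198 199 198 203 202 205 207 207 207 211 213 212 215 215 216 219 220 223 224 224 226 227 227 228 229 229 228 229 230 231 231 231 232 225 215 212 176  97  95  97]
 [ 97  95  99  92  93 121 148 159 152 161 169 177 179 180 177 189 198 198 201 200 203 205 205 208 207 211 213 214 214 216 217 217 219 220 223 225 224 226 227 221 214 210 171  92  94  98]
 [ 97  99  93  95  93 136 162 162 161 159 164 161 161 162 156 148 150 157 160 156 162 170 181 184 180 191 197
[... 1435 characters left out ...]
5 147  83  63  59 144 177 180 181 182 182 182 183 183 182 184 178 138  59  59 123 163 164 153 154 152 167 175 176 167 129  98  98 100  98]
 [ 95  96  97  98 118 130 127 126 124 130 129 119  88  54  64  58 102 159 181 183 183 183 183 183 183 184 183 156  93  62  58  59  91 121 128 127 129 127 127 128 118 105  98  97  98  96]
 [ 97  98  93  98 118 129 127 127 127 130 131 124  93  57  64  60 100 159 178 181 182 183 185 182 182 183 184 151  79  66  69  64  98 125 129 127 127 126 127 128 120 103  97  97  97  94]
 [ 96  98  97 108 133 150 151 149 149 153 155 146 112  70  82  75 102 157 181 182 183 184 184 184 184 182 182 150  86  81  82  71 122 153 154 145 143 143 142 138 129 115  99  97  97 101]]
```

```bash
python3 - <<'E'
from m2 import *
c=dict(np.load('pics/w13.npz'))
T=np.array([.5412,-.1878]);yaw=np.radians(101.84)
ex=np.array([np.cos(yaw),np.sin(yaw)]);ey=np.array([np.sin(yaw),-np.cos(yaw)])
for z in (.1038,.1043):
    p=px2z(c,[(238,207.9),(254,209.2),(270,210.45),(236.3,211),(273.05,212)],z)
    L=np.stack([(p[:,:2]-T)@ex,(p[:,:2]-T)@ey],1)*1000
    d=L[2]-L[0]; a=np.arctan2(d[0],d[1]); print(np.round(L,2).tolist(),'ang',np.degrees(a))
    n=np.array([np.cos(a),-np.sin(a)]); t=np.array([np.sin(a),np.cos(a)])
    front=np.mean([L[i]@n for i in range(3)]); mid=(L[3]@t+L[4]@t)/2; print('w',L[4]@t-L[3]@t)
    C=n*(front-8)+t*mid; print('C tool',C,'world off',C[0]*ex+C[1]*ey)
E
```

```text
[[10.89, -11.6], [9.83, 0.55], [8.8, 12.74], [8.38, -12.94], [7.54, 15.09]] ang -4.909004428822233
w 28.001029079150342
C tool [1.81406179 0.54989121] world off [0.16598386 1.88829285]
[[11.08, -11.57], [10.02, 0.55], [8.99, 12.71], [8.57, -12.9], [7.73, 15.06]] ang -4.909004428822211
w 27.92975994379627
C tool [2.00028366 0.54750099] world off [0.12543561 2.07006231]
```

>>> step_arm([
  [0.0246, -0.001, 0.0007, 0.01, 0.016],
  [0.0246, -0.001, 0.0007, 0.025, 0.016],
  [0.0246, -0.001, 0.0007, 0.036, 0.016],
  [0.0246, -0.001, 0.0007, 0.04, 0.016],
  [0.0246, -0.001, 0.0007, 0.04, 0.016],
])

```text
time_s: 18.9
tcp_pos: [0.5416, -0.1887, 0.1201]
eef_rot: [-180.0, -0.5, 100.9]
contact_force: [-0.3, -0.1, -0.8]
gripper_width: 0.0246
```

```bash
python3 - <<'E'
import sys; sys.argv=['','w14']
exec(open('look.py').read())
mv(.5421,-.1886,.115,100.9)
capture('side'); mv(.5421,-.1886,.115,100.9)
E
```

```text
w 0.02493578413646549 F [ 0.17484058 -0.53296019 -0.93358117]
t 18.95 move dx 0.0000 dy 0.0002 dz 0.0056 roll -0.0002 (or mod 2pi) pos [ 0.5419 -0.1887  0.1206] rot [179.97  -0.46 100.89] j6 -168.8
t 19.0 move dx 0.0001 dy 0.0001 dz 0.0059 roll -0.0002 (or mod 2pi) pos [ 0.542  -0.1887  0.1209] rot [179.94  -0.45 100.89] j6 -168.8
```

View pics/w14z.png

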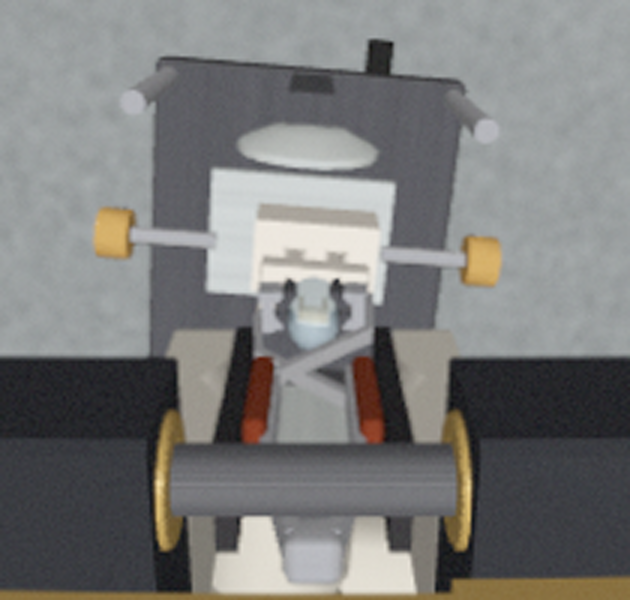

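>>> step_arm([
  [0.0246, 0, 0.0002, 0.003, 0],
  [0.0246, 0, 0.0002, 0.006, 0],
  [0.0246, 0, 0.0002, 0.008, 0],
  [0.0246, 0, 0.0002, 0.009, 0],
  [0.0246, 0, 0.0002, 0.009, 0],
])

```text
time_s: 19.62
tcp_pos: [0.5419, -0.1885, 0.1115]
eef_rot: [180.0, -0.5, 100.9]
contact_force: [-0.5, -0.5, -0.4]
gripper_width: 0.0248
```

>>> step_arm([
  [0.0246, 0, 0, 0.0005, 0],
  [0.0246, 0, 0, 0.001, 0],
  [0.0246, 0, 0, 0.001, 0],
])

```text
time_s: 20.0
tcp_pos: [0.5419, -0.1885, 0.1106]
eef_rot: [180.0, -0.5, 100.9]
contact_force: [0.3, -0.4, -1.0]
gripper_width: 0.0247
```

>>> step_arm([
  [0.0246, 0, 0, 0.0005, 0],
  [0.0246, 0, 0, 0.001, 0],
  [0.0246, 0, 0, 0.001, 0],
])

```text
time_s: 20.38
tcp_pos: [0.5419, -0.1885, 0.1095]
eef_rot: [180.0, -0.5, 100.9]
contact_force: [-0.9, 0.7, 0.2]
gripper_width: 0.0248
```

>>> step_arm([
  [0.0246, 0, 0, 0.0005, 0],
  [0.0246, 0, 0, 0.001, 0],
  [0.0246, 0, 0, 0.001, 0],
])

```text
time_s: 20.75
tcp_pos: [0.5419, -0.1885, 0.1085]
eef_rot: [180.0, -0.5, 100.9]
contact_force: [-0.2, 1.5, -0.8]
gripper_width: 0.0247
```

>>> step_arm([
  [0.0246, 0, 0, 0.0005, 0],
  [0.0246, 0, 0, 0.001, 0],
  [0.0246, 0, 0, 0.001, 0],
])

```text
time_s: 21.12
tcp_pos: [0.5419, -0.1885, 0.1075]
eef_rot: [180.0, -0.5, 100.9]
contact_force: [0.0, 0.3, -1.0]
gripper_width: 0.0245
```

>>> step_arm([
  [0.0246, 0, 0, 0.0005, 0],
  [0.0246, 0, 0, 0.001, 0],
  [0.0246, 0, 0, 0.001, 0],
])

```text
time_s: 21.5
tcp_pos: [0.5419, -0.1885, 0.1065]
eef_rot: [180.0, -0.5, 100.9]
contact_force: [0.1, -0.5, -0.1]
gripper_width: 0.0245
```

>>> step_arm([
  [0.0246, 0, 0, 0.0005, 0],
  [0.0246, 0, 0, 0.001, 0],
  [0.0246, 0, 0, 0.001, 0],
])

```text
time_s: 21.88
tcp_pos: [0.5419, -0.1884, 0.1055]
eef_rot: [180.0, -0.5, 100.9]
contact_force: [0.0, -0.1, -1.0]
gripper_width: 0.0246
```

```bash
python3 - <<'E'
import sys; sys.argv=['','w15']
exec(open('look.py').read())
F=[]
for i in range(4): capture('wrist'); F.append(r.get_state()['contact_force'])
print(np.mean(F,0)); mv(.5421,-.1886,.1,100.9)
E
```

```text
w 0.02461860648768496 F [-0.25737102 -0.54731468 -0.63522983]
[-0.05491644 -0.02504032 -0.64013716]
t 22.12 move dx -0.0002 dy 0.0001 dz 0.0056 roll -0.0003 (or mod 2pi) pos [ 0.5419 -0.1885  0.1056] rot [179.96  -0.46 100.88] j6 -168.8
```

View pics/w15z.png

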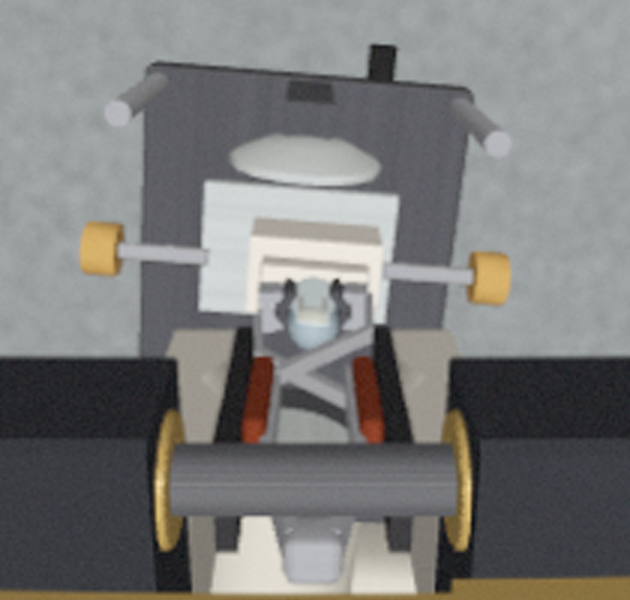

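>>> step_arm([
  [0.0246, 0, 0, 0.0005, 0],
  [0.0246, 0, 0, 0.001, 0],
  [0.0246, 0, 0, 0.001, 0],
])

```text
time_s: 22.5
tcp_pos: [0.5419, -0.1885, 0.1046]
eef_rot: [180.0, -0.5, 100.9]
contact_force: [0.5, 0.4, -1.2]
gripper_width: 0.0248
```

>>> step_arm([
  [0.0246, 0, 0, 0.0005, 0],
  [0.0246, 0, 0, 0.001, 0],
  [0.0246, 0, 0, 0.001, 0],
])

```text
time_s: 22.88
tcp_pos: [0.5419, -0.1885, 0.1035]
eef_rot: [180.0, -0.5, 100.9]
contact_force: [-0.5, 0.1, -0.5]
gripper_width: 0.0246
```

>>> step_arm([
  [0.0246, 0, 0, 0.0005, 0],
  [0.0246, 0, 0, 0.001, 0],
  [0.0246, 0, 0, 0.001, 0],
])

```text
time_s: 23.25
tcp_pos: [0.542, -0.1884, 0.1026]
eef_rot: [180.0, -0.5, 100.9]
contact_force: [0.3, -0.2, 0.4]
gripper_width: 0.0248
```

>>> step_arm([
  [0.0246, 0, 0, 0.0005, 0],
  [0.0246, 0, 0, 0.001, 0],
  [0.0246, 0, 0, 0.001, 0],
])

```text
time_s: 23.62
tcp_pos: [0.542, -0.1884, 0.1016]
eef_rot: [180.0, -0.5, 100.9]
contact_force: [0.3, -0.6, 0.5]
gripper_width: 0.0249
```

>>> step_arm([
  [0.0246, 0, 0, 0.0005, 0],
  [0.0246, 0, 0, 0.001, 0],
  [0.0246, 0, 0, 0.001, 0],
])

```text
time_s: 24.0
tcp_pos: [0.5419, -0.1884, 0.1005]
eef_rot: [180.0, -0.5, 100.9]
contact_force: [0.5, 0.3, 1.0]
gripper_width: 0.0251
```

>>> step_arm([
  [0.0246, 0, 0, 0.0005, 0],
  [0.0246, 0, 0, 0.001, 0],
  [0.0246, 0, 0, 0.001, 0],
])

```text
time_s: 24.38
tcp_pos: [0.5419, -0.1884, 0.0995]
eef_rot: [180.0, -0.5, 100.9]
contact_force: [0.4, 0.1, 1.1]
gripper_width: 0.0248
```

```bash
python3 - <<'E'
import sys; sys.argv=['','w16']
exec(open('look.py').read())
F=[]
for i in range(4): capture('wrist'); F.append(r.get_state()['contact_force'])
print(np.mean(F,0)); mv(.5421,-.1886,.1,100.9)
P=cloud(c);z=s['tcp_pos'][2]
for row in range(203,216): print(row,[round(float(P[row,u,2]*1000),1) for u in (225,230,235,240,245,250,255,260,265,270,275)])
E
```

```text
w 0.024523970566787682 F [ 0.04520951 -1.23293753  1.07041513]
[0.16529874 0.20461472 0.40970675]
t 24.62 move dx -0.0002 dy 0.0002 dz -0.0005 roll -0.0003 (or mod 2pi) pos [ 0.5419 -0.1884  0.0995] rot [179.97  -0.47 100.88] j6 -168.8
203 [14.6, 13.3, 33.6, 33.1, 33.4, 34.9, 34.3, 32.6, 32.5, 31.7, 31.9]
204 [14.2, 14.1, 33.3, 32.7, 33.0, 33.3, 33.3, 33.8, 33.1, 33.9, 32.9]
205 [14.6, 14.6, 34.4, 36.4, 33.1, 33.3, 32.9, 32.7, 33.4, 33.4, 33.0]
206 [13.5, 13.9, 34.7, 37.4, 37.3, 36.2, 33.9, 34.0, 34.1, 33.8, 34.8]
207 [14.1, 13.6, 32.8, 40.2, 38.1, 36.8, 36.8, 37.6, 33.3, 33.1, 33.3]
208 [14.7, 14.5, 33.9, 41.6, 41.1, 39.7, 37.9, 39.4, 39.4, 36.9, 35.1]
209 [14.3, 14.4, 33.7, 41.8, 42.7, 42.5, 41.5, 39.7, 39.5, 39.5, 33.3]
210 [15.7, 13.8, 33.5, 43.2, 41.9, 42.1, 41.8, 42.6, 42.1, 40.2, 32.8]
211 [14.5, 15.0, 34.4, 43.0, 43.0, 42.6, 41.2, 42.5, 43.4, 41.9, 32.9]
212 [14.2, 14.7, 33.3, 41.1, 42.8, 42.5, 43.2, 42.5, 42.0, 42.4, 33.8]
213 [14.6, 15.4, 33.5, 42.0, 43.0, 43.4, 43.8, 41.8, 42.4, 42.3, 32.3]
214 [15.1, 13.2, 33.7, 44.2, 47.0, 45.8, 46.6, 44.2, 43.6, 43.4, 32.5]
215 [14.4, 15.1, 32.7, 45.7, 47.3, 46.8, 48.5, 45.2, 238.7, 45.7, 34.0]
```

View pics/w16z.png

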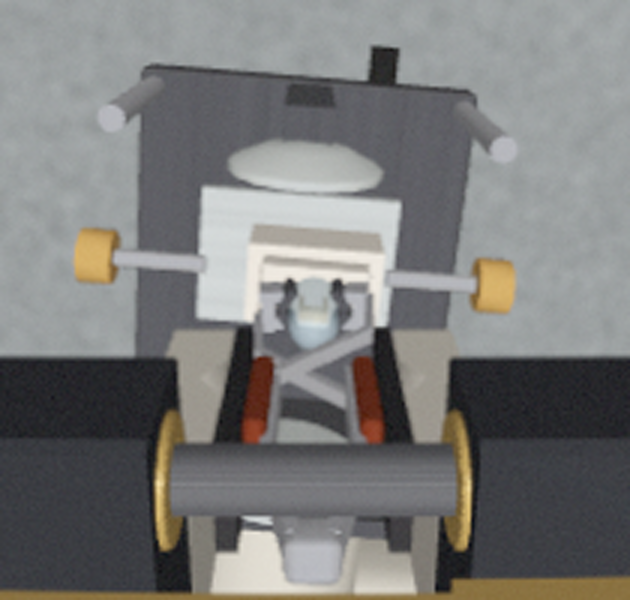

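>>> step_arm([
  [0.0246, 0, 0, 0.0005, 0],
  [0.0246, 0, 0, 0.001, 0],
  [0.0246, 0, 0, 0.001, 0],
])

```text
time_s: 25.0
tcp_pos: [0.542, -0.1884, 0.0986]
eef_rot: [180.0, -0.5, 100.9]
contact_force: [0.1, 0.7, 1.8]
gripper_width: 0.0246
```

>>> step_arm([
  [0.0246, 0, 0, 0.0003, 0],
  [0.0246, 0, 0, 0.0006, 0],
  [0.0246, 0, 0, 0.0006, 0],
])

```text
time_s: 25.38
tcp_pos: [0.5422, -0.1885, 0.0984]
eef_rot: [179.9, -0.4, 100.9]
contact_force: [-0.3, -0.6, 5.2]
gripper_width: 0.0249
```

>>> step_arm([
  [0.0246, 0, 0, 0.0003, 0],
  [0.0246, 0, 0, 0.0006, 0],
  [0.0246, 0, 0, 0.0006, 0],
])

```text
time_s: 25.75
tcp_pos: [0.5425, -0.1886, 0.0983]
eef_rot: [179.9, -0.4, 100.9]
contact_force: [-1.1, 0.0, 8.0]
gripper_width: 0.0246
```

```bash
python3 - <<'E'
import sys; sys.argv=['','w17']
exec(open('look.py').read())
F=[]
for i in range(3): capture('wrist'); F.append(r.get_state()['contact_force'])
print(np.mean(F,0)); mv(.5421,-.1886,.1,100.9)
P=cloud(c);v=c['z_map']>0
m=v[209:213,240:269]; print('base',np.median(P[210:213,240:269,2]),'sock',np.median(P[203:213,234:237,2]),np.median(P[203:206,242:268,2]))
E
```

```text
w 0.024616804474225994 F [-1.19612613  0.46405492  8.49071239]
[-1.04610242  0.84934826  7.6179602 ]
t 25.95 move dx 0.0000 dy -0.0004 dz -0.0017 roll 0.0001 (or mod 2pi) pos [ 0.5425 -0.1886  0.0983] rot [179.89  -0.42 100.91] j6 -168.8
base 0.0413982623465092 sock 0.03377092156910863 0.03342593284114122
```

View pics/w17z.png

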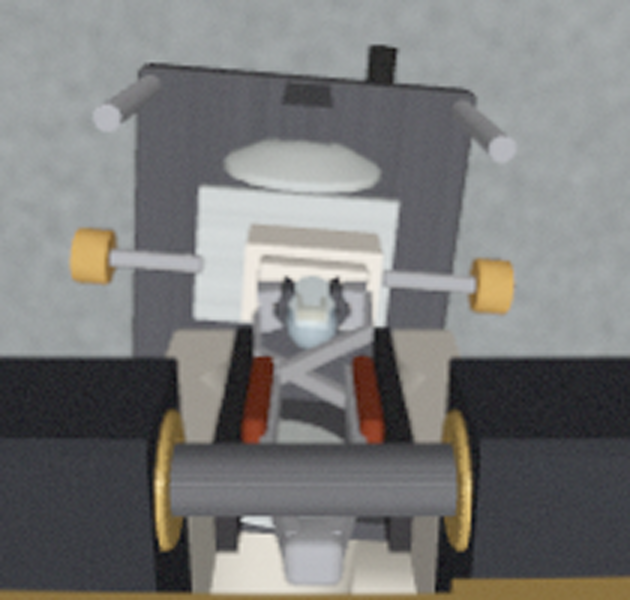

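>>> step_arm([
  [0.0246, 0, 0, -0.0008, 0],
  [0.0235, 0, 0, -0.0008, 0],
  [0.022, 0, 0, -0.0008, 0],
  [0.0205, 0, 0, -0.0008, 0],
  [0.02, 0, 0, -0.0008, 0],
])

```text
time_s: 26.58
tcp_pos: [0.5414, -0.1884, 0.0977]
eef_rot: [-180.0, -0.5, 100.9]
contact_force: [0.5, -0.4, -0.7]
gripper_width: 0.0205
```

>>> step_arm([
  [0.02, 0, 0, 0, 0],
  [0.02, 0, 0, 0, 0],
])

```text
time_s: 26.82
tcp_pos: [0.5417, -0.1884, 0.0979]
eef_rot: [180.0, -0.5, 100.9]
contact_force: [-0.9, 1.1, -0.9]
gripper_width: 0.0205
```

```bash
python3 - <<'E'
import sys; sys.argv=['','w18']
exec(open('look.py').read())
mv(.5421,-.1886,.1,100.9)
P=cloud(c)
print('base',np.median(P[210:213,240:269,2]),'sock',np.median(P[203:206,242:268,2]))
E
```

```text
w 0.020606065768601512 F [ 0.11363792  1.2213966  -0.29496609]
t 26.88 move dx -0.0003 dy 0.0003 dz -0.0020 roll -0.0003 (or mod 2pi) pos [ 0.5418 -0.1884  0.098 ] rot [179.99  -0.47 100.88] j6 -168.8
base 0.04126736273220993 sock 0.03320163331338975
```

View pics/w18z.png

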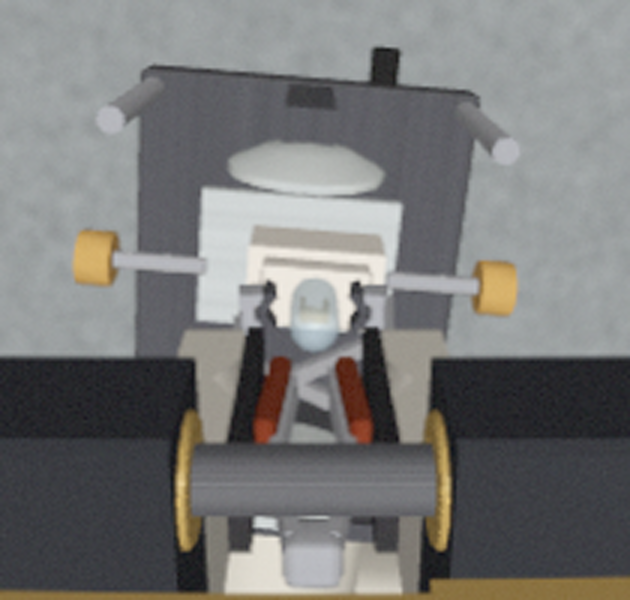

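>>> step_arm([
  [0.02, 0, 0, -0.006, 0],
  [0.02, 0, 0, -0.016, 0],
  [0.02, 0, 0, -0.03, 0],
  [0.02, 0, 0, -0.05, 0],
  [0.02, 0, 0, -0.08, 0],
])

```text
time_s: 27.5
tcp_pos: [0.5416, -0.189, 0.1793]
eef_rot: [-180.0, -0.5, 100.9]
contact_force: [0.5, -0.9, -0.7]
gripper_width: 0.0203
```

>>> step_arm([
  [0.0215, 0, 0, -0.005, 0],
  [0.023, 0, 0, -0.01, 0],
  [0.0245, 0, 0, -0.01, 0],
  [0.0246, 0, 0, -0.01, 0],
])

```text
time_s: 28.0
tcp_pos: [0.5416, -0.1891, 0.1875]
eef_rot: [-180.0, -0.5, 100.9]
contact_force: [-0.4, 0.5, -0.7]
gripper_width: 0.025
```

```bash
python3 - <<'E'
import sys; sys.argv=['','w19']
exec(open('look.py').read())
mv(.5421,-.1,.19,150)
P=cloud(c);v=c['z_map']>0
q=P[...,:2]-np.array([.5423,-.1868]);R=np.hypot(q[...,0],q[...,1])
m=v&(R<.02)&(P[...,2]>.0385)&(P[...,2]<.045);print('base',m.sum(),np.median(P[m],0),cv2.minAreaRect((P[m][:,:2]*1000).astype(np.float32)))
m=v&(R<.02)&(P[...,2]>.03)&(P[...,2]<.037);print('sock',np.median(P[m],0))
m=v&(R<.02)&(P[...,2]>.05);print('glass',np.median(P[m],0),P[m][:,2].max() if m.sum() else 0)
print([(np.round(d['location'],4).tolist(),round(d['p'],2)) for d in spotter.tip_of('wrist','lamp_top')])
E
```

```text
w 0.02482027928996289 F [-0.60287336  0.55089101 -0.98753879]
t 28.05 move dx 0.0874 dy 0.0173 dz -0.0025 roll -0.8573 (or mod 2pi) pos [ 0.5416 -0.1891  0.1875] rot [-179.96   -0.48  100.88] j6 -168.8
base 265 [ 0.53954163 -0.18435833  0.0414227 ] ((541.7745971679688, -186.5364532470703), (27.840049743652344, 16.406078338623047), 5.069232940673828)
sock [ 0.54082621 -0.18078123  0.03336359]
glass [ 0.54260614 -0.18382115  0.19630626] 0.2626168922263371
[([0.5404, -0.1826, 0.0425], 0.57)]
```

View pics/w19z.png

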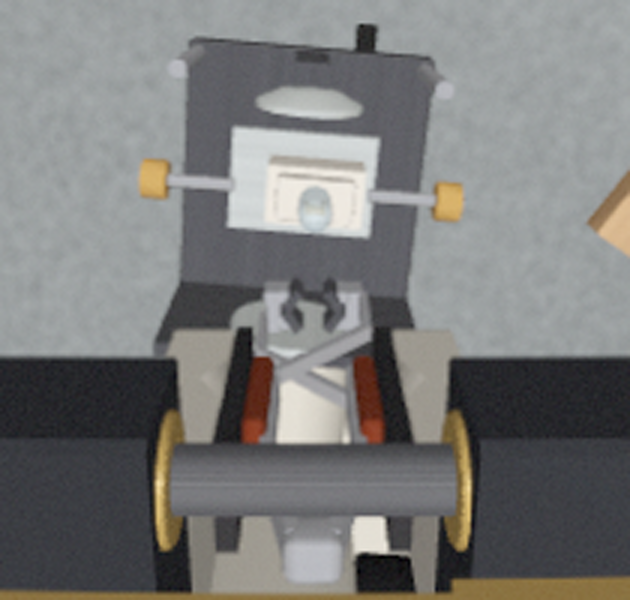

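>>> step_arm([
  [0.0246, 0.02, 0.001, -0.005, -0.17],
  [0.0246, 0.06, 0.004, -0.01, -0.35],
  [0.0246, 0.11, 0.006, -0.01, -0.53],
  [0.0246, 0.165, 0.009, -0.01, -0.71],
  [0.0246, 0.22, 0.012, -0.01, -0.89],
])

```text
time_s: 28.72
tcp_pos: [0.5118, 0.0306, 0.1998]
eef_rot: [179.6, -0.3, 152.2]
contact_force: [0.7, -0.1, -1.1]
gripper_width: 0.0245
```

```bash
python3 - <<'E'
from h import *
mv(.4749,.3123,.17,172.4)
E
```

```text
t 28.73 move dx 0.1640 dy 0.2320 dz 0.0298 roll -0.3527 (or mod 2pi) pos [0.5118 0.0306 0.1998] rot [179.63  -0.27 152.19] j6 -142.6
```

>>> step_arm([
  [0.0246, 0.033, 0.047, 0, -0.07],
  [0.0246, 0.066, 0.093, 0, -0.14],
  [0.0246, 0.1, 0.14, 0, -0.21],
  [0.0246, 0.13, 0.185, 0.01, -0.28],
  [0.0246, 0.155, 0.218, 0.02, -0.34],
])

```text
time_s: 29.35
tcp_pos: [0.4778, 0.2968, 0.1817]
eef_rot: [179.6, -0.1, 171.5]
contact_force: [0.5, 0.1, -0.8]
gripper_width: 0.0249
```

>>> step_arm([
  [0.0246, 0, 0, 0, 0],
  [0.0246, 0, 0, 0, 0],
])

```text
time_s: 29.6
tcp_pos: [0.478, 0.2944, 0.1817]
eef_rot: [179.6, -0.2, 171.4]
contact_force: [0.3, -0.4, -0.6]
gripper_width: 0.0248
```

```bash
python3 - <<'E'
import sys; sys.argv=['','w20']
exec(open('look.py').read())
mv(.4749,.3123,.12,172.4)
P=cloud(c);v=c['z_map']>0
m=v&(abs(P[...,2]-.034)<.004)&(np.hypot(P[...,0]-.4757,P[...,1]-.313)<.06)
print('stand',m.sum(),cv2.minAreaRect((P[m][:,:2]*1000).astype(np.float32)))
m=v&(P[...,2]<.025)&(P[...,2]>.004)&(np.hypot(P[...,0]-.4757,P[...,1]-.313)<.025)
print('well',m.sum(),cv2.minAreaRect((P[m][:,:2]*1000).astype(np.float32)))
T=s['tcp_pos'];yaw=np.radians(s['eef_rot'][2])
ex=np.array([np.cos(yaw),np.sin(yaw)]);ey=np.array([np.sin(yaw),-np.cos(yaw)])
q=P[...,:2]-T[:2];X=q@ex*1000;Y=q@ey*1000;Z=(P[...,2]-T[2])*1000
m=v&(Z>-60)&(Z<-45)&(abs(X)<12)&(abs(Y)<25); print('jaw',X[m].min(),X[m].max(),Y[m].min(),Y[m].max(),Z[m].min())
E
```

```text
w 0.024910480257802528 F [ 1.4424723  -0.5726075   0.19711846]
t 29.65 move dx 0.0061 dy 0.0176 dz 0.0620 roll -0.0187 (or mod 2pi) pos [0.4783 0.294  0.182 ] rot [ 1.7958e+02 -1.3000e-01  1.7133e+02] j6 -149.8
stand 3542 ((475.4390563964844, 313.4763488769531), (80.23493957519531, 60.55884552001953), 82.05937194824219)
well 421 ((477.3453369140625, 313.5455322265625), (33.52064514160156, 15.489578247070312), 82.49694061279297)
jaw -5.540509748271345 6.390215649008322 -11.767723918944391 14.2712920571537 -58.117990638907216
```

View pics/w20z.png

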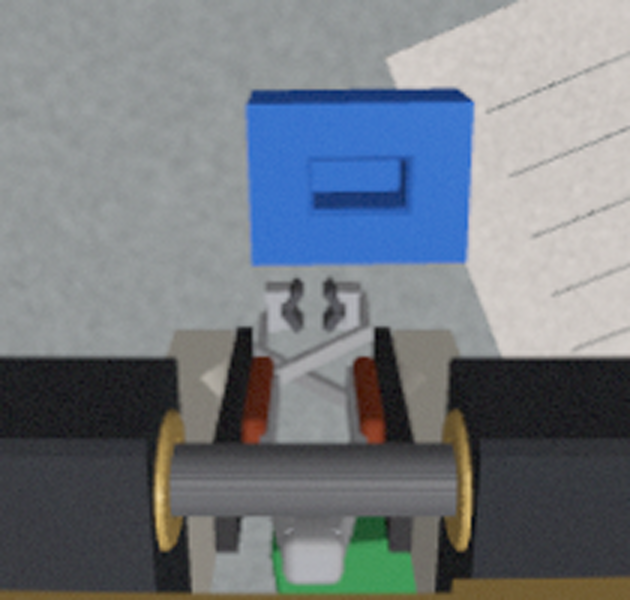

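>>> step_arm([
  [0.0246, 0.003, 0.01, 0, -0.018],
  [0.0246, 0.0052, 0.0173, 0.01, -0.018],
  [0.0246, 0.0052, 0.0173, 0.04, -0.018],
  [0.0246, 0.0052, 0.0173, 0.065, -0.018],
  [0.0246, 0.0052, 0.0173, 0.07, -0.018],
])

```text
time_s: 30.28
tcp_pos: [0.4749, 0.3122, 0.1103]
eef_rot: [179.7, -0.2, 172.4]
contact_force: [0.9, 0.4, 0.7]
gripper_width: 0.0248
```

>>> step_arm([
  [0.0246, 0, 0, 0, 0],
])

```text
time_s: 30.4
tcp_pos: [0.4758, 0.3131, 0.1123]
eef_rot: [179.6, -0.1, 172.4]
contact_force: [0.8, -0.1, 0.2]
gripper_width: 0.0244
```

```bash
python3 - <<'E'
import sys; sys.argv=['','w21']
exec(open('look.py').read())
mv(.4755,.3123,.066,172.4)
P=cloud(c);v=c['z_map']>0
m=v&(abs(P[...,2]-.034)<.004)&(np.hypot(P[...,0]-.4757,P[...,1]-.313)<.06)
print('stand',m.sum(),cv2.minAreaRect((P[m][:,:2]*1000).astype(np.float32)))
E
```

```text
w 0.024842757351424886 F [-0.6871281  -0.25301441 -0.03367661]
t 30.45 move dx 0.0005 dy -0.0012 dz 0.0469 roll -0.0000 (or mod 2pi) pos [0.4761 0.3134 0.1129] rot [ 1.7952e+02 -8.0000e-02  1.7240e+02] j6 -150.2
stand 4390 ((474.91180419921875, 313.8857727050781), (79.58966064453125, 59.76468276977539), 81.80184936523438)
```

View pics/w21z.png

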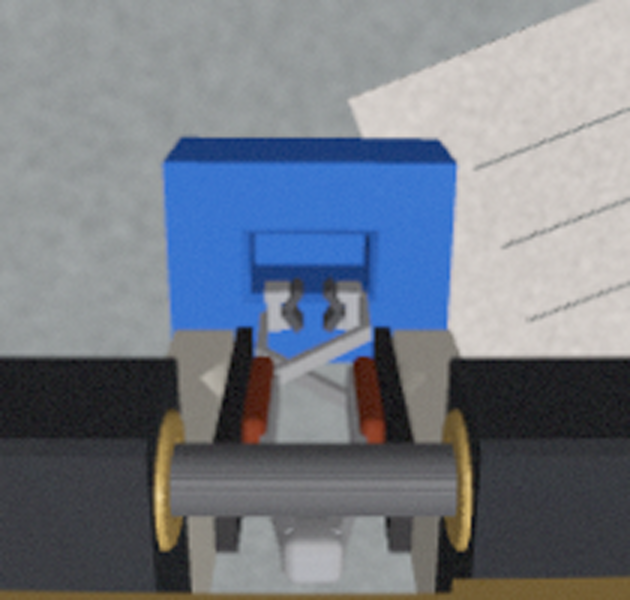

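>>> step_arm([
  [0.0246, 0.0005, -0.0008, 0.005, 0],
  [0.0246, 0.0005, -0.0008, 0.015, 0],
  [0.0246, 0.0005, -0.0008, 0.023, 0],
  [0.0246, 0.0005, -0.0008, 0.03, 0],
  [0.0246, 0.0005, -0.0008, 0.035, 0],
])

```text
time_s: 31.08
tcp_pos: [0.4749, 0.3124, 0.0766]
eef_rot: [179.6, -0.1, 172.4]
contact_force: [0.1, 0.1, -0.3]
gripper_width: 0.0248
```

>>> step_arm([
  [0.0246, 0, 0, 0.003, 0],
  [0.0246, 0, 0, 0.006, 0],
  [0.0246, 0, 0, 0.008, 0],
  [0.0246, 0, 0, 0.008, 0],
])

```text
time_s: 31.58
tcp_pos: [0.475, 0.3126, 0.0692]
eef_rot: [179.6, -0.1, 172.4]
contact_force: [0.4, -0.4, -1.3]
gripper_width: 0.0249
```

```bash
python3 - <<'E'
import sys; sys.argv=['','w22']
exec(open('look.py').read())
mv(.4755,.3123,.066,172.4)
E
```

```text
w 0.024728868418127877 F [ 1.37700514 -0.0586528  -0.5174912 ]
t 31.62 move dx -0.0004 dy -0.0003 dz 0.0034 roll -0.0002 (or mod 2pi) pos [0.4751 0.3127 0.0694] rot [ 1.7955e+02 -1.1000e-01  1.7239e+02] j6 -150.1
```

View pics/w22z.png

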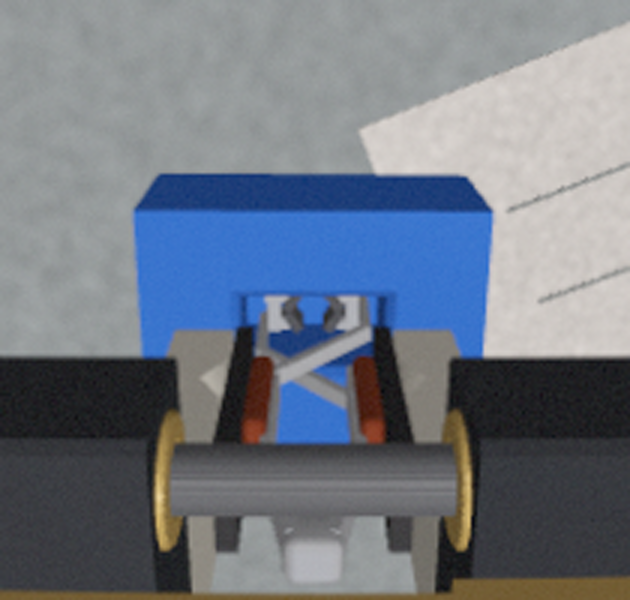

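In the well, free of its walls (jaws at (265–368, 310), well edges at 240/390). Lowering to touch the floor.

>>> step_arm([
  [0.0246, 0, 0, 0.001, 0],
  [0.0246, 0, 0, 0.002, 0],
  [0.0246, 0, 0, 0.003, 0],
  [0.0246, 0, 0, 0.003, 0],
])

```text
time_s: 32.12
tcp_pos: [0.475, 0.3126, 0.0662]
eef_rot: [179.6, -0.1, 172.4]
contact_force: [0.4, -0.1, -0.6]
gripper_width: 0.0248
```

>>> step_arm([
  [0.0246, 0, 0, 0.0005, 0],
  [0.0246, 0, 0, 0.001, 0],
  [0.0246, 0, 0, 0.001, 0],
])

```text
time_s: 32.5
tcp_pos: [0.475, 0.3126, 0.0652]
eef_rot: [179.6, -0.1, 172.4]
contact_force: [-0.7, -0.1, -0.6]
gripper_width: 0.0248
```

>>> step_arm([
  [0.0246, 0, 0, 0.0005, 0],
  [0.0246, 0, 0, 0.001, 0],
  [0.0246, 0, 0, 0.001, 0],
])

```text
time_s: 32.88
tcp_pos: [0.4753, 0.3129, 0.0647]
eef_rot: [179.5, -0.1, 172.4]
contact_force: [-0.8, -0.3, 5.6]
gripper_width: 0.0248
```

>>> step_arm([
  [0.0246, 0, 0, -0.0008, 0],
  [0.0252, 0, 0, -0.0008, 0],
  [0.026, 0, 0, -0.0008, 0],
  [0.028, 0, 0, -0.0008, 0],
  [0.032, 0, 0, -0.0008, 0],
])

```text
time_s: 33.5
tcp_pos: [0.475, 0.3126, 0.0649]
eef_rot: [179.6, -0.1, 172.4]
contact_force: [0.2, 0.1, -0.3]
gripper_width: 0.0309
```

>>> step_arm([
  [0.04, 0, 0, 0, 0],
  [0.05, 0, 0, 0, 0],
  [0.055, 0, 0, 0, 0],
])

```text
time_s: 33.88
tcp_pos: [0.475, 0.3127, 0.0651]
eef_rot: [179.5, -0.1, 172.4]
contact_force: [0.2, 0.7, -0.1]
gripper_width: 0.0526
```

```bash
python3 - <<'E'
import sys; sys.argv=['','w23']
exec(open('look.py').read())
E
```

```text
w 0.053848698756773165 F [-0.15505467  0.41162795  0.73221048]
```

View pics/w23z.png

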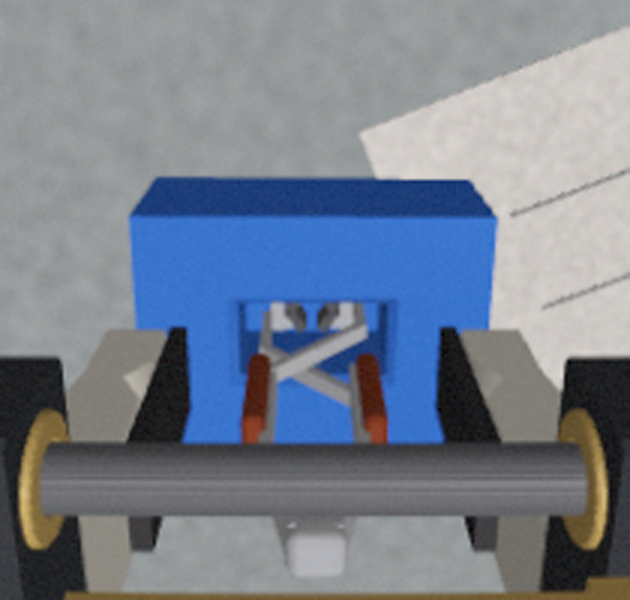

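Tweezers stand upright, fingers clear on both sides (fingers at 185/440, grips at 258/370). Rising.

>>> step_arm([
  [0.055, 0, 0, -0.01, 0],
  [0.055, 0, 0, -0.04, 0],
  [0.055, 0, 0, -0.08, 0],
  [0.055, 0, 0, -0.13, 0],
  [0.055, 0, 0, -0.18, 0],
])

```text
time_s: 34.55
tcp_pos: [0.4751, 0.3109, 0.2475]
eef_rot: [179.5, -0.1, 172.4]
contact_force: [0.3, 0.4, 0.9]
gripper_width: 0.0549
```

>>> step_arm([
  [0.055, 0, 0, 0, 0],
  [0.055, 0, 0, 0, 0],
])

```text
time_s: 34.8
tcp_pos: [0.4749, 0.3111, 0.2455]
eef_rot: [179.5, -0.1, 172.4]
contact_force: [0.6, 0.0, -0.5]
gripper_width: 0.055
```

```bash
python3 - <<'E'
import sys; sys.argv=['','w24']
exec(open('look.py').read())
P=cloud(c);v=c['z_map']>0
q=P[...,:2]-np.array([.4757,.313]); near=(abs(q)<.05).all(-1)&v
for z0,z1 in [(.03,.04),(.05,.085),(.085,.12)]:
    m=near&(P[...,2]>z0)&(P[...,2]<z1); print(z0,m.sum(),cv2.minAreaRect((P[m][:,:2]*1000).astype(np.float32)), P[m][:,2].max())
c=capture('top');save(c,'top24');P=cloud(c)
c0=dict(np.load('pics/top0.npz'))
d=cv2.absdiff(c['image'],c0['image']).max(-1); n,l,st,ce=cv2.connectedComponentsWithStats((d>60).astype(np.uint8))
print([(st[k].tolist()) for k in range(1,n) if st[k,4]>6])
q=P[...,:2]-np.array([.5423,-.187]);m=(np.hypot(q[...,0],q[...,1])<.02)
print('lamp top z',np.sort(P[m][:,2])[-5:])
for l in ['lamp_top','old_lamp_top','tweezers_tip','dish','dropper_mid','slide_box_mid','pen']:
    print(l,[(np.round(d['location'],3).tolist(),round(d['p'],2)) for d in spotter.tip_of('top',l)][:2])
E
```

```text
w 0.054793234805122125 F [-0.15985901 -0.06746247  0.01604107]
0.03 2262 ((475.4613037109375, 313.20513916015625), (80.21636962890625, 60.631065368652344), 82.12559509277344) 0.039537271821220854
0.05 157 ((474.80047607421875, 313.2242431640625), (25.291166305541992, 13.731596946716309), 82.07604217529297) 0.08479085855716773
0.085 130 ((475.17974853515625, 313.60064697265625), (15.746663093566895, 8.3621244430542), 83.11866760253906) 0.10786454375065813
[[264, 156, 11, 9, 51], [0, 158, 141, 201, 13238], [91, 188, 7, 8, 17], [149, 208, 2, 5, 8], [144, 211, 47, 53, 1733], [125, 253, 20, 11, 138]]
lamp top z [0.06462726 0.06467591 0.06468965 0.06500459 0.06567709]
lamp_top [([0.538, -0.188, 0.041], 0.4)]
old_lamp_top [([0.603, 0.006, 0.028], 0.41)]
tweezers_tip []
dish [([0.419, 0.114, 0.002], 0.64)]
dropper_mid [([0.717, -0.051, 0.03], 0.56)]
slide_box_mid [([0.677, 0.345, 0.015], 0.97)]
pen []
```

View pics/top24.png

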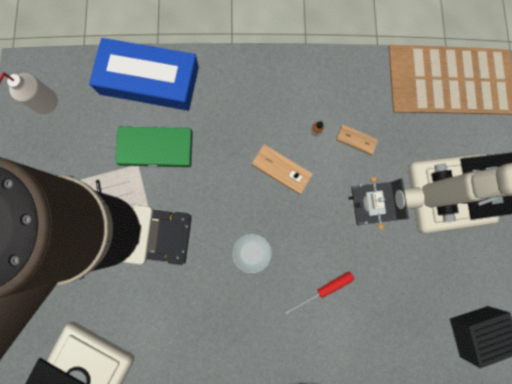

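View pics/w24.png

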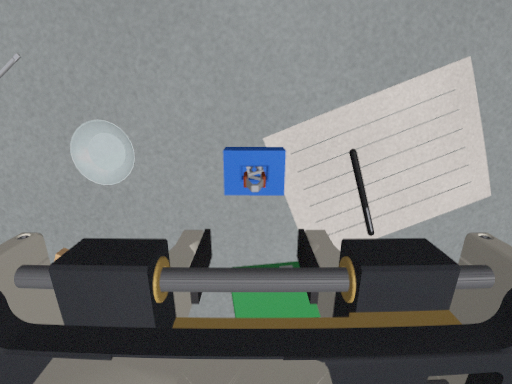

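The top view shows the lamp in the socket at (376, 203) and its glass top at 65 mm, which is what a seated lamp should give. The wrist view shows the tweezers upright in the stand at (254, 178), with everything else in its place. I'm handing the job in.

```bash
python3 -c "
from plant import workorder
print(workorder.close_job())"
```

```text
the job is handed in; nothing more can be done
None
```

I fitted the new lamp into the socket with the tweezers, let go of it and stood the tweezers back in their blue stand. I handed the job in at about 35 s; no verdict is reported.

**Lamp:** It went in with no sideways trouble, and the push rose to about 8 N once it was home, well under the 22 N limit. The last checks showed:
- The base top was 8.0 mm above the socket face, and the top of the glass was at 65 mm, as it should be when seated.
- The base was centred within about 0.5 mm of the holes.

**Tweezers:** They stand upright, within about 0.5 mm of where they started, and the gripper is clear of everything.

**Bystanders:** The old lamp, dish, dropper bottle and slide box read within 7 mm of their starting places, about the detector's accuracy. The pen shows in the last wrist picture where it lay before. The detector did not report the pen or the tweezer tips in the final top picture, because the arm hid them.

**Departures and doubts:**
- **Second microscope:** One stands at the back left, also with an open lamp house. I used the one on the right, because its empty socket was visible and the detector named it.
- **Tool tilt:** Near the limit of the last joint the tool took a tilt of about 0.5° and kept it to the end; it caused no trouble.
- **Grip angle:** I gripped the lamp turned about 5° in the tweezers, to keep that joint within its range at the socket.

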